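Switch the pantry packing bench back on behind its switch-box cover

TASK

The packing bench's power is off. Lift the loose cover plate off the pins of the sloping switch box and lay it flat, handle up, on the cork mat; then press the upper end of the wide rocker switch inside fully in, leaving the small rocker as it is, and gently seat the cover fully back on its two pins, flush on the box. Do not disturb the groceries and other things standing around.

Things in the scene. Friction and masses are not known exactly. Their poses are not given: they have to be found in the camera images.
- head: Open grey metal switch box, fixed: 120 (its x) by 150 (its y) mm, 45 mm deep, walls 6 mm. Its face slopes 30 degrees from level, low edge on the side away from the robot. Origin: middle of the face, in the rim plane, 85 mm over the table; x down the slope, y level across it, z square out of the face. Two steel pins, 8 mm thick, 16 mm long with tapered tips, stand along z at x = 0, y = +61 and -61 mm.
- console: The switch box's fixed stand: a foot 160 by 160 mm on the table and a short pillar, carrying the switch box. Origin: on the table, 85 mm straight below the middle of the box's face; x points roughly away from the robot, as the face looks.
- cover: Loose flat aluminium cover plate, 120 (x) by 150 (y) by 5 mm, 0.2 to 0.4 kg, with two 12 mm holes at x = 0, y = +61 and -61 mm; starts on the box's pins (2 mm play), axes along the box's, fits either way round, comes off along the box's z. Origin: centre of its underside, z to the handle side. Black handle bar along y over its middle: 14 mm thick, 70 mm long, 22 to 40 mm above the underside.
- mat: Thin cork mat fixed on the table, 170 (x) by 190 (y) by 4 mm, to one side of the switch box (left or right, it varies). Origin: centre of its underside, on the table.
- rocker (a joint): Wide black rocker switch in the box (70 mm up the slope, 30 mm across), at y = +28 mm in the box's frame, pivoting about its middle, 20 mm below the rim plane. In rad: -0.25 = lower end in (off, starts -0.25 to -0.15), +0.25 = upper end fully in (on). About 4 N on the upper end swings it; it stays where it is left.
- rocker_upper (a point): Spot to press on the wide rocker: middle of the upper half of its outer surface, 22 mm up the slope from its pivot; it moves with the rocker.
- small_rocker (a joint): The small black rocker beside it (16 mm wide, same length and pivot depth), at y = -30 mm in the box's frame; same values. It starts on (above 0.2) and must stay so.
- tray: White open tray of carrots, fixed, 170 (x) by 190 (y) by 50 mm high, carrots up to 60 mm; on the side of the box where the mat is not. Origin: centre of its underside.
- can: Tall round drink can, 66 mm across, 115 mm high, loose, close beside the switch box. Origin: centre of its underside.
- jar: Jar with steel cap, 66 mm across, 105 mm high, loose, close beside the switch box. Origin: centre of its underside.
- carton: Upright blue pasta carton, 45 (x) by 95 (y) by 150 mm high, loose. Origin: centre of its underside.
- small_carton: Upright brown carton, 45 (x) by 95 (y) by 120 mm high, loose. Origin: centre of its underside.
- stapler: Black desk stapler lying along its x, 130 by 34 mm, about 58 mm high, loose, between the robot and the switch box. Origin: centre of its underside.
- mug: White mug, 80 mm across, 90 mm high, handle at its +y, loose, behind the switch box. Origin: centre of its underside.
There are look-alikes about, which are no part of the job. What is shaped like the console but pink is not meant.

How it is judged (in metres and radians):
On the way, in this order (a step that is already met when the one before it is completed fails the run):
1. the cover lies flat on the cork mat, handle up, let go (x of cover in the frame of mat between -0.07 and 0.07 m and y of cover in the frame of mat between -0.08 and 0.08 m and z of cover in the frame of mat between -0.002 and 0.012 m and angle between cover's own z axis and vertical below 0.12 rad and linear speed of cover below 0.02 m/s and contact force between the fingers and cover below 0.2 N), for 0.2 s.
2. the wide rocker's upper end is fully in while the cover lies on the mat (value of joint rocker above 0.2 rad and x of cover in the frame of mat between -0.07 and 0.07 m and y of cover in the frame of mat between -0.08 and 0.08 m and z of cover in the frame of mat between -0.002 and 0.012 m and angle between cover's own z axis and vertical below 0.12 rad), for 0.2 s.
At the end, for the whole second after the job is handed in: The cover sits on both pins, flat on the box's rim (within 3 mm, 0.05 rad) and centred (within 5 mm, 0.09 rad), either way round, let go and at rest; the wide rocker's upper end is in (above 0.2 rad) and the small rocker is still on (above 0.15 rad) (x of cover in the frame of head between -0.005 and 0.005 m and y of cover in the frame of head between -0.005 and 0.005 m and z of cover in the frame of head between -0.003 and 0.003 m and angle between the z axis of cover and the z axis of head, either way round below 0.05 rad and angle between the x axis of cover and the x axis of head, either way round below 0.09 rad and linear speed of cover below 0.02 m/s and contact force between the fingers and cover below 0.2 N and value of joint rocker above 0.2 rad and value of joint small_rocker above 0.15 rad); the robot touches nothing.
It fails at once if a thing standing around is shifted or tipped by more than 25 mm (distance of any of can, jar, carton, small_carton, stapler, mug from where it was at the start of the episode above 0.025 m).
It fails at once if the small rocker is switched (value of joint small_rocker below 0.12 rad).
It fails at once if the cover is slammed or forced when put back onto the box (over 60 N, with the switch on) (contact force between cover and head above 60 N and value of joint rocker above 0.1 rad).
It also fails if it takes over 64 s, if anything falls off the work surface, if the arm or the gripper's body presses on something with over 40 N, if the wrist force passes 120 N, or if a joint passes its speed limit or range.

ROBOT

A 6-joint arm with a two-finger parallel gripper is mounted at the origin on the work surface. World frame = base frame: x ahead of the robot, y to its left, z up, the work surface at z = 0. Lengths are in m, angles in degrees, forces in N, time in s.
With the tool pointing down it reaches from about 0.425 to 1.125 m from the base axis. Payload 14.9 kg.
Tool frame: the origin (TCP) lies at the very end of the fingers, on their centre line; the grasp point (between the pads) lies 19 mm behind it; z points along the fingers, y is the direction in which the jaws open and shut (so a half turn about z gives the same grasp; the last joint's range is limited). The gripper opens to 91 mm and grips with 3 to 60 N. Pads are 32 mm wide; open, the fingers measure 118 mm over their backs; the gripper's body (76 mm by 178 mm) begins 60 mm behind the grasp point.
Start: joints at [61.576, 21.709, 99.362, -0, 58.929, -1.908], TCP at [0.313, 0.626, 0.214] pointing down, gripper open.
Joint ranges: [-158.91, 158.91], [-42.39, 125.64], [0.06, 152.35], [-60.88, 240.88], [17.5, 164.5], [-176.32, 176.32]. Speed limits (degrees/s): [108.29, 108.29, 136.94, 180, 180, 180].

INTERFACE

Orientations are given as [roll, pitch, yaw] about the fixed x, y, z axes, in that order (R = Rz(yaw) Ry(pitch) Rx(roll)).
In Python, from bench import bot gives the robot as it stands.
- The arm moves only by the tool servo_tool, never from a script. Its argument "deltas" is a list of rows, each an object with "translation": the shift along the tool's x, y, z in units of 50 mm (1.0 is 50 mm), a list of three; "roll": the turn about the tool's z in units of 10 degrees (1.0 is 10 degrees). In form: [{"translation": [x, y, z], "roll": roll}, ...]. A call has exactly 5 rows; each row shifts and turns the commanded pose from where the row before left it, along the tool's axes as they then stand; what a row does not reach is not made up. A row lasts 1/8 s, in which the tool goes at most 62.5 mm and 10.7 degrees, less where a joint would pass 70% of its speed; a pose out of reach is approached as far as the arm can. A call is refused whole if a number of a shift passes 1 or a number of a turn 1, either way. A call with a gripper value outside its range is refused whole. "hand" is the opening, from 0 (shut) to 1 (fully open), set as the call begins (left out, the last holds). The fingers move at their own pace and stop on an object; "force" is the grip in N (left out, the last holds). Time passes only in rows, so rows that do not move let the fingers close, or fill a call up. It gives the time, the measured TCP pose, the force and the opening at its end, in the units of the state.
- bot.state(): the state, without advancing time (a new reading comes with each control period).
- bot.read_camera(name): name is "scene" or "top"; returns a dict with "color" (420x560x3 uint8, red, green, blue), "range_z" (420x560 float32, m along the optical axis (not along the pixel's ray), 0 where there is no reading), "camera_matrix" (3x3 intrinsics, pixels), "camera_from_world" (4x4, takes a point from world to camera coordinates). Camera axes: x right, y down, z forward; pixel columns grow to the right and rows downward; lengths in m; the calibration is good to about 2 mm. A picture is of the moment at which its call begins.
- bot.sign_off(): hands the job in, once; it reports no verdict.
The state is a dict: "clock": time; "qpos": joint angles; "qd": joint speeds; "tau": joint torques, N m; "tcp_pos": TCP position; "tcp_rot": TCP orientation; "ft_force": force on the tool from outside, world axes, zero at the start; "torque": the same for the moment, N m; "finger_gap": finger opening in m.
Only numpy, scipy, OpenCV 4.12 (cv2) and the standard library are available. Lean on these libraries where they do the work, as an engineer would, in place of code of your own. Each camera call takes 0.05 s, during which the arm holds its last target.

## Working session

There is one attempt and no reset: what is moved stays moved. The work goes in short steps, Python scripts to look and compute and a tool call to move; the robot and the scene stay as the last step left them, time stands still between calls to the robot, and variables do not carry over. Pictures are saved under pics/ and viewed, and the job is handed in when it is done.

Besides the shell and the picture viewer there is one more tool, called as name([rows], argument=value, ...), one row to a line, values as JSON. servo_tool: Moves the arm, as the interface text tells. Its arguments: {"type":"object","properties":{"deltas":{"type":"array"},"hand":{"type":"number"},"force":{"type":"number"}},"required":["deltas"]}

```bash
ls; mkdir -p pics
python3 - <<'E'
from bench import bot
import cv2,numpy as np
print(bot.state())
for n in("scene","top"):
    d=bot.read_camera(n); cv2.imwrite(f"pics/{n}0.png",d["color"][:,:,::-1]); np.savez(f"pics/{n}0.npz",**d)
    T=np.linalg.inv(d["camera_from_world"]); print(n,T.round(3),d["camera_matrix"].round(1))
E
```

```text
pics
{'clock': 0.0, 'qpos': array([ 6.15756186e+01,  2.17381188e+01,  9.93946610e+01,  1.48244475e-03,
        5.89305259e+01, -1.90703645e+00]), 'qd': array([ 0.05159826,  0.03202028, -0.08859401, -0.03007103,  0.00674989,
       -0.02502703]), 'tau': array([ 7.32417466e-04, -7.63738489e+01, -4.34361792e+01,  6.50617504e-02,
        4.24110680e-02, -8.27917370e-05]), 'tcp_pos': array([0.31232961, 0.62601672, 0.21330129]), 'tcp_rot': array([-1.79936772e+02, -3.37491028e-03,  1.53481887e+02]), 'ft_force': array([-0.55551707, -0.4806235 , -0.29180937]), 'torque': array([ 0.01547207,  0.00100963, -0.0309947 ]), 'finger_gap': 0.09114564176894074}
scene [[ 0.395  0.61  -0.687  1.538]
 [ 0.919 -0.274  0.285 -0.469]
 [-0.014 -0.743 -0.669  1.057]
 [ 0.     0.     0.     1.   ]] [[530.5   0.  274.4]
 [  0.  530.5 214.5]
 [  0.    0.    1. ]]
top [[-0.019 -0.991  0.135  0.345]
 [-1.     0.018 -0.012 -0.034]
 [ 0.009 -0.135 -0.991  1.542]
 [ 0.     0.     0.     1.   ]] [[487.8   0.  280.1]
 [  0.  487.8 210.1]
 [  0.    0.    1. ]]
```

View pics/scene0.png

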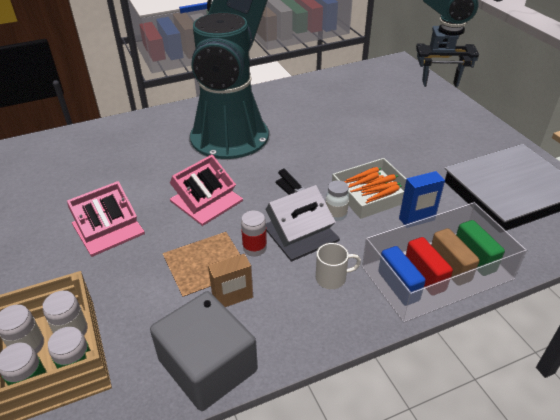

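View pics/top0.png

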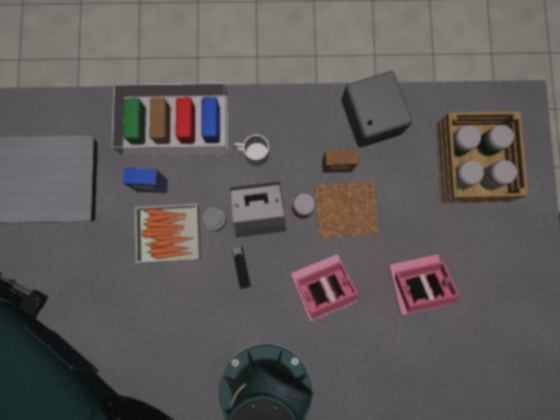

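The real box, grey with a handle, is at top-view pixel (258,207). The cork mat is to its right at (347,210), the can at (304,204) and the jar at (213,217). Both pink boxes are look-alikes. Next I'll measure with the depth data.

```bash
cat > h.py <<'E'
import numpy as np,cv2
def load(f): return dict(np.load(f))
def cloud(d):
    z=d["range_z"].astype(float);K=d["camera_matrix"];T=np.linalg.inv(d["camera_from_world"])
    v,u=np.mgrid[:z.shape[0],:z.shape[1]]
    P=np.stack([(u-K[0,2])*z/K[0,0],(v-K[1,2])*z/K[1,1],z],-1)
    W=P@T[:3,:3].T+T[:3,3]; W[z<=0]=np.nan
    return W
def grab(name,tag):
    from bench import bot
    d=bot.read_camera(name); np.savez(f"pics/{tag}.npz",**d); cv2.imwrite(f"pics/{tag}.png",d["color"][:,:,::-1]); return d
E
python3 - <<'E'
from h import *
d=load("pics/top0.npz");W=cloud(d);c=d["color"]
def box(n,u0,u1,v0,v1,zmin,zmax):
    p=W[v0:v1,u0:u1].reshape(-1,3); m=(p[:,2]>zmin)&(p[:,2]<zmax); q=p[m]
    r=cv2.minAreaRect((q[:,:2]*1000).astype(np.float32)); print(n,m.sum(),"rect",np.round(r[0],1),np.round(r[1],1),round(r[2],1),"z",np.percentile(q[:,2],[2,50,98]).round(3)); return q
box("table",400,430,300,330,-.1,.1)
hsv=cv2.cvtColor(c,cv2.COLOR_RGB2HSV)
m=(hsv[...,0]>5)&(hsv[...,0]<22)&(hsv[...,1]>90); m[:, :310]=0;m[:,385:]=0;m[:176]=0;m[245:]=0
q=W[m&(W[...,2]<.02)];r=cv2.minAreaRect((q[:,:2]*1000).astype(np.float32));print("mat",m.sum(),r,np.nanmedian(q[:,2]))
box("can",290,320,188,222,.1,.13)
box("jar",198,230,200,235,.09,.12)
box("scart",320,362,142,178,.1,.14)
box("mug",232,275,128,166,.06,.1)
box("staple",228,255,240,295,.02,.08)
q=box("cover",228,290,178,240,.04,.14)
# plane ransac-ish
best=None;rng=np.random.default_rng(0)
for i in range(500):
    s=q[rng.choice(len(q),3,False)];n=np.cross(s[1]-s[0],s[2]-s[0]);
    if np.linalg.norm(n)<1e-9: continue
    n/=np.linalg.norm(n);k=(abs((q-s[0])@n)<.003)
    if best is None or k.sum()>best.sum():best=k
p=q[best];cc=p.mean(0);n=np.linalg.svd(p-cc)[2][2];n*=np.sign(n[2])
print("plane",len(p),cc,n,"tilt",np.degrees(np.arccos(n[2])),"dir",np.degrees(np.arctan2(n[1],n[0])))
x=np.cross([0,0,1],n);x/=np.linalg.norm(x); Y=x; X=np.cross(Y,n)
ab=np.stack([p@X,p@Y],1); r=cv2.minAreaRect((ab*1000).astype(np.float32)); print(r)
o=r[0][0]/1000*X+r[0][1]/1000*Y+n*(cc@n); print("cover top centre",o,"face",o-.005*n)
hp=q[((q-cc)@n>.02)]
print("handle",len(hp),hp.mean(0),((hp-cc)@n).max(),cv2.minAreaRect((hp[:,:2]*1000).astype(np.float32)))
E
```

```text
table 793 rect [ 222.3 -462.9] [96.2 93.9] 89.4 z [-0.007  0.001  0.096]
mat 3040 ((555.094482421875, -263.8363037109375), (167.9675750732422, 188.0843048095703), 2.8128604888916016) 0.0027192193200586967
can 362 rect [ 556.3 -122.9] [62.9 61.6] 65.1 z [0.103 0.113 0.119]
jar 307 rect [522.9 150.1] [57.5 54.4] 44.0 z [0.096 0.104 0.111]
scart 512 rect [ 696.4 -238.2] [94.6 47.6] 89.8 z [0.105 0.118 0.125]
mug 237 rect [735.1  29.2] [80.6 99.7] 19.8 z [0.061 0.082 0.093]
staple 340 rect [379.  73.] [118.2  26.4] 11.6 z [0.034 0.046 0.059]
cover 2040 rect [554.   17.2] [130.1 149.9] 5.9 z [0.059 0.097 0.121]
plane 1015 [0.56095205 0.01957072 0.09094737] [0.49171101 0.04706491 0.86948558] tilt 29.60108455386265 dir 5.467501543720089
((445.9393310546875, -35.3822021484375), (150.72482299804688, 124.28472137451172), 89.64929962158203)
cover top centre [0.56430801 0.01846974 0.08910911] face [0.56184945 0.01823442 0.08476168]
handle 153 [0.57854355 0.01994629 0.11778526] 0.04087703236596968 ((578.9127807617188, 19.90793228149414), (20.33468246459961, 69.24879455566406), 7.5335469245910645)
```

Run:
```python
from h import *
for n,(u0,u1,v0,v1) in {"top":(180,400,130,300),"scene":(150,450,130,320)}.items():
    d=load(f"pics/{n}0.npz"); c=d["color"][v0:v1,u0:u1,::-1]; s=800/(u1-u0); s=min(s,600/(v1-v0)); cv2.imwrite(f"pics/{n}z.png",cv2.resize(c,None,fx=s,fy=s,interpolation=cv2.INTER_CUBIC)); print(s)
```

```text
3.5294117647058822
2.6666666666666665
```

View pics/topz.png

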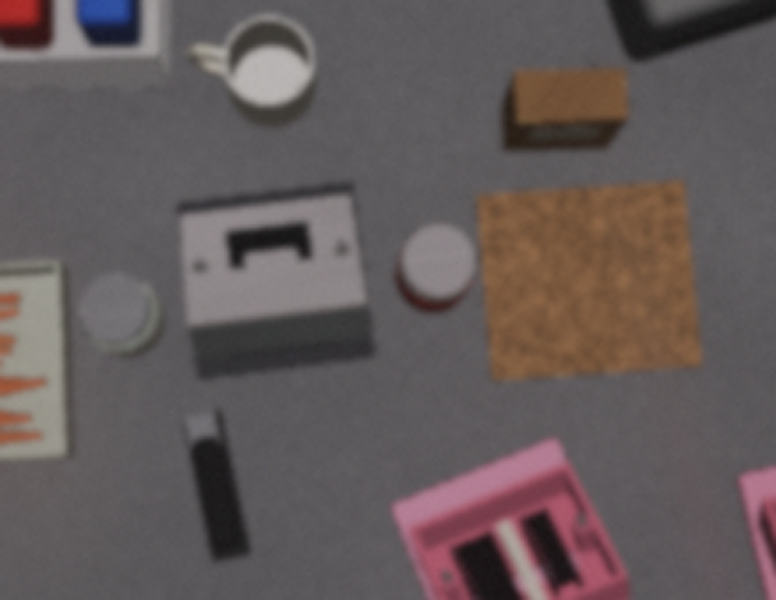

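View pics/scenez.png

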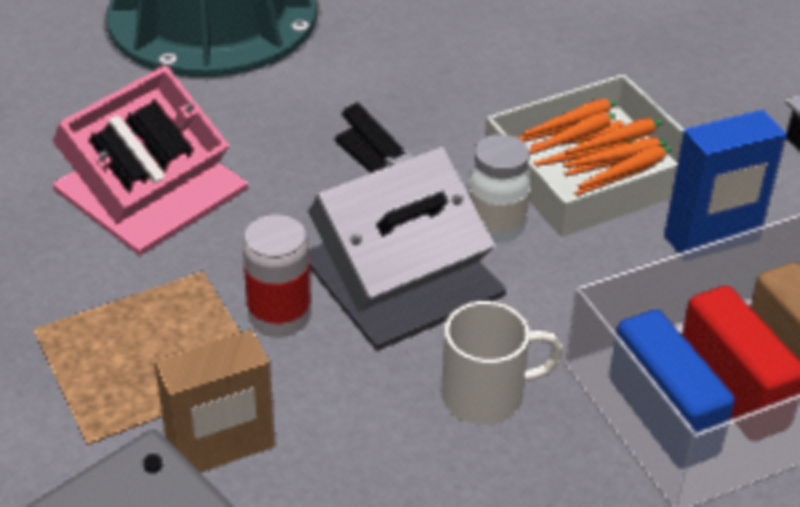

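```bash
cat >> h.py <<'E'
O=np.array([.562,.0185,.085]); YAW=5.8
def headR(yaw=None):
    a=np.radians(YAW if yaw is None else yaw);u=np.array([np.cos(a),np.sin(a),0]);y=np.array([-np.sin(a),np.cos(a),0]);k=np.array([0,0,1.])
    s,c=.5,np.sqrt(.75); return np.stack([u*c-k*s,y,u*s+k*c],1)
def H(x,y,z): return O+headR()@np.array([x,y,z])
from scipy.spatial.transform import Rotation as Ro
def goto(t,yaw=None):
    from bench import bot
    s=bot.state();R=Ro.from_euler("xyz",s["tcp_rot"],degrees=True).as_matrix();p=s["tcp_pos"]
    print("t",round(s["clock"],2),"tcp",p.round(4),"rot",s["tcp_rot"].round(2),"F",s["ft_force"].round(2),"gap",round(s["finger_gap"],4),"q",s["qpos"].round(1))
    print("target",np.round(t,4),"units",((R.T@(np.array(t)-p))/.05).round(3), "roll units", None if yaw is None else round(((s["tcp_rot"][2]-yaw+180)%360-180)/10,3))
E
echo
```

servo_tool([
  {"translation": [0,0,0],"roll": -0.646},
  {"translation": [0,0,0],"roll": -0.646},
  {"translation": [0,0,0],"roll": -0.646},
  {"translation": [0,0,0],"roll": -0.646},
  {"translation": [0,0,0],"roll": -0.646},
], hand=0.88)

```text
clock: 0.72
tcp_pos: [0.3124, 0.6262, 0.2135]
tcp_rot: [-180.0, -0.0, -174.0]
ft_force: [0.3, 0.1, 0.2]
finger_gap: 0.0801
```

```bash
python3 -c "
from h import *
t=H(0,0,.031);print(t);t[2]=.2;goto(t,185.8)"
```

```text
[0.57742065 0.02006637 0.11184679]
t 0.72 tcp [0.3124 0.6262 0.2135] rot [-1.7997e+02 -2.0000e-02 -1.7400e+02] F [0.26 0.06 0.22] gap 0.0801 q [ 61.6  21.7  99.4   0.   58.9 -34.4]
target [0.5774 0.0201 0.2   ] units [ -4.005 -12.609   0.276] roll units 0.02
```

servo_tool([
  {"translation": [-0.29,-0.9,0],"roll": 0},
  {"translation": [-0.29,-0.9,0],"roll": 0},
  {"translation": [-0.29,-0.9,0],"roll": 0},
  {"translation": [-0.29,-0.9,0],"roll": 0},
  {"translation": [-0.29,-0.9,0],"roll": 0},
])

```text
clock: 1.35
tcp_pos: [0.4076, 0.4083, 0.2137]
tcp_rot: [-180.0, -0.0, -174.2]
ft_force: [0.4, 0.3, 0.0]
finger_gap: 0.0802
```

servo_tool([
  {"translation": [-0.29,-0.9,0],"roll": 0},
  {"translation": [-0.29,-0.9,0],"roll": 0},
  {"translation": [-0.29,-0.9,0],"roll": 0},
  {"translation": [-0.29,-0.9,0],"roll": 0},
  {"translation": [-0.29,-0.9,0],"roll": 0},
])

```text
clock: 1.98
tcp_pos: [0.5024, 0.1917, 0.2139]
tcp_rot: [-180.0, -0.0, -174.2]
ft_force: [-0.2, -0.4, 1.0]
finger_gap: 0.0807
```

servo_tool([
  {"translation": [-0.29,-0.9,0],"roll": 0},
  {"translation": [-0.29,-0.9,0],"roll": 0},
  {"translation": [-0.29,-0.9,0],"roll": 0},
  {"translation": [-0.2,-0.9,0],"roll": 0},
  {"translation": [0,0,0],"roll": 0},
])

```text
clock: 2.6
tcp_pos: [0.574, 0.0173, 0.2137]
tcp_rot: [-180.0, -0.0, -174.4]
ft_force: [-0.7, -0.3, -0.8]
finger_gap: 0.0806
```

```bash
python3 -c "
from h import *
t=H(0,0,.031);t[2]+=.003-.019;goto(t,185.8)"
```

```text
t 2.6 tcp [0.574  0.0173 0.2137] rot [-1.7999e+02 -1.0000e-02 -1.7438e+02] F [-0.74 -0.29 -0.79] gap 0.0806 q [ -0.6  10.5 114.1  -0.   55.4 -96.2]
target [0.5774 0.0201 0.0958] units [-0.073  0.049  2.357] roll units -0.018
```

servo_tool([
  {"translation": [-0.07,0.05,0.6],"roll": -0.02},
  {"translation": [0,0,0.6],"roll": 0},
  {"translation": [0,0,0.6],"roll": 0},
  {"translation": [0,0,0.3],"roll": 0},
  {"translation": [0,0,0.2],"roll": 0},
])

```text
clock: 3.22
tcp_pos: [0.5766, 0.0229, 0.0985]
tcp_rot: [180.0, -0.0, -174.0]
ft_force: [0.3, -1.0, 0.5]
finger_gap: 0.08
```

servo_tool([
  {"translation": [0,0,0.05],"roll": 0},
  {"translation": [0,0,0],"roll": 0},
  {"translation": [0,0,0],"roll": 0},
  {"translation": [0,0,0],"roll": 0},
  {"translation": [0,0,0],"roll": 0},
])

```text
clock: 3.85
tcp_pos: [0.5769, 0.0224, 0.0967]
tcp_rot: [-180.0, 0.0, -174.0]
ft_force: [0.1, 0.2, -0.5]
finger_gap: 0.0801
```

```bash
python3 -c "
from h import *
t=H(0,0,.031);t[2]+=.003-.019;goto(t,185.8)
d=grab('scene','s1');c=d['color'][130:320,200:400,::-1];cv2.imwrite('pics/s1z.png',cv2.resize(c,None,fx=3.1,fy=3.1,interpolation=cv2.INTER_CUBIC))"
```

```text
t 3.85 tcp [0.5769 0.0224 0.0967] rot [-1.8000e+02  2.0000e-02 -1.7402e+02] F [ 0.13  0.17 -0.51] gap 0.0801 q [-1.000e-01  2.050e+01  1.162e+02  0.000e+00  4.320e+01 -9.610e+01]
target [0.5774 0.0201 0.0958] units [-0.006 -0.048  0.017] roll units 0.018
```

View pics/s1z.png

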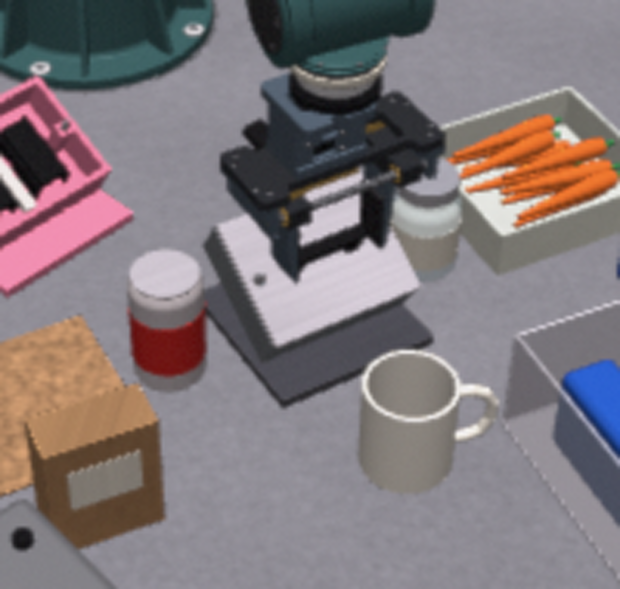

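The fingers straddle the handle. I'll close gently first.

servo_tool([
  {"translation": [0,-0.03,0],"roll": 0.02},
  {"translation": [0,0,0],"roll": 0},
  {"translation": [0,0,0],"roll": 0},
  {"translation": [0,0,0],"roll": 0},
  {"translation": [0,0,0],"roll": 0},
], hand=0.65, force=8)

```text
clock: 4.53
tcp_pos: [0.5771, 0.0196, 0.0965]
tcp_rot: [-179.9, 0.0, -174.2]
ft_force: [1.9, -13.9, -0.4]
finger_gap: 0.0699
```

servo_tool([
  {"translation": [0,0,0],"roll": 0},
  {"translation": [0,0,0],"roll": 0},
  {"translation": [0,0,0],"roll": 0},
  {"translation": [0,0,0],"roll": 0},
  {"translation": [0,0,0],"roll": 0},
], force=40)

```text
clock: 5.15
tcp_pos: [0.5771, 0.0196, 0.0965]
tcp_rot: [-179.9, 0.0, -174.2]
ft_force: [1.2, -13.0, -0.6]
finger_gap: 0.0694
```

```bash
python3 -c "
from h import *
t=H(0,0,.031);t[2]+=.003-.019;goto(t,185.8)"
```

```text
t 5.15 tcp [0.5771 0.0196 0.0965] rot [-1.7990e+02  1.0000e-02 -1.7419e+02] F [  1.23 -13.01  -0.59] gap 0.0694 q [-3.000e-01  2.060e+01  1.162e+02 -1.000e-01  4.320e+01 -9.600e+01]
target [0.5774 0.0201 0.0958] units [-0.006  0.008  0.013] roll units 0.001
```

servo_tool([
  {"translation": [0,-0.03,0],"roll": 0},
  {"translation": [0,0,0],"roll": 0},
  {"translation": [0,0,0],"roll": 0},
  {"translation": [0,0,0],"roll": 0},
  {"translation": [0,0,0],"roll": 0},
])

```text
clock: 5.78
tcp_pos: [0.5772, 0.0193, 0.0965]
tcp_rot: [-180.0, 0.0, -174.2]
ft_force: [1.5, -4.4, -0.9]
finger_gap: 0.0693
```

servo_tool([
  {"translation": [0,-0.05,0],"roll": 0},
  {"translation": [0,0,0],"roll": 0},
  {"translation": [0,0,0],"roll": 0},
  {"translation": [0,0,0],"roll": 0},
  {"translation": [0,0,0],"roll": 0},
])

```text
clock: 6.4
tcp_pos: [0.5774, 0.017, 0.0965]
tcp_rot: [180.0, 0.0, -174.2]
ft_force: [2.7, 2.5, 0.4]
finger_gap: 0.0698
```

servo_tool([
  {"translation": [-0.05,0,-0.087],"roll": 0},
  {"translation": [-0.1,0,-0.173],"roll": 0},
  {"translation": [-0.1,0,-0.173],"roll": 0},
  {"translation": [-0.1,0,-0.173],"roll": 0},
  {"translation": [-0.1,0,-0.173],"roll": 0},
])

```text
clock: 7.02
tcp_pos: [0.6001, 0.0193, 0.1361]
tcp_rot: [-180.0, 0.0, -174.2]
ft_force: [0.6, -0.3, -3.3]
finger_gap: 0.0695
```

servo_tool([
  {"translation": [0,0,-0.5],"roll": 0},
  {"translation": [0,0,-0.5],"roll": 0},
  {"translation": [0,0,-0.5],"roll": 0},
  {"translation": [0,0,-0.3],"roll": 0},
  {"translation": [0,0,0],"roll": 0},
])

```text
clock: 7.65
tcp_pos: [0.6002, 0.0192, 0.2263]
tcp_rot: [-180.0, 0.1, -174.2]
ft_force: [-0.1, -0.6, -1.9]
finger_gap: 0.0698
```

```bash
python3 -c "
from h import *
goto([.555,-.264,.23],182.8)
d=grab('scene','s2');grab('top','t2');c=d['color'][100:320,150:400,::-1];cv2.imwrite('pics/s2z.png',cv2.resize(c,None,fx=2.7,fy=2.7,interpolation=cv2.INTER_CUBIC))"
```

```text
t 7.65 tcp [0.6002 0.0192 0.2263] rot [-1.7999e+02  1.0000e-01 -1.7421e+02] F [-0.07 -0.56 -1.86] gap 0.0698 q [ -0.4  12.  110.8  -0.   57.1 -96.2]
target [ 0.555 -0.264  0.23 ] units [ 1.471 -5.544 -0.075] roll units 0.299
```

View pics/s2z.png

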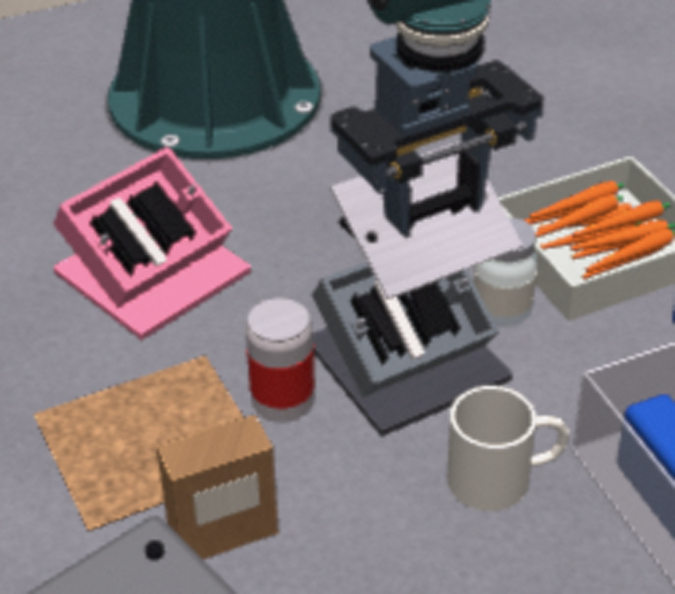

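The cover is clear and still holds its slope, and the wide rocker is visible. I'll carry it over the mat.

servo_tool([
  {"translation": [0.1,-0.4,0],"roll": 0},
  {"translation": [0.24,-0.85,0],"roll": 0},
  {"translation": [0.24,-0.85,0],"roll": 0},
  {"translation": [0.24,-0.85,0],"roll": 0},
  {"translation": [0.24,-0.85,0],"roll": 0},
])

```text
clock: 8.38
tcp_pos: [0.5649, -0.1773, 0.2246]
tcp_rot: [180.0, -0.1, -174.2]
ft_force: [1.2, 0.8, -2.9]
finger_gap: 0.0699
```

servo_tool([
  {"translation": [0.24,-0.85,0],"roll": 0},
  {"translation": [0.24,-0.85,0],"roll": 0},
  {"translation": [0.04,-0.19,0.5],"roll": 0},
  {"translation": [0,0,0.9],"roll": 0},
  {"translation": [0,0,0.9],"roll": 0},
])

```text
clock: 9.0
tcp_pos: [0.5487, -0.2728, 0.1086]
tcp_rot: [180.0, -0.0, -174.3]
ft_force: [1.1, -0.2, -2.6]
finger_gap: 0.0696
```

```bash
python3 -c "
from h import *
goto([.55,-.272,.05],185.8)
d=load('pics/t2.npz');c=d['color'][160:260,180:400,::-1];cv2.imwrite('pics/t2z.png',cv2.resize(c,None,fx=3.6,fy=3.6,interpolation=cv2.INTER_CUBIC))"
```

```text
t 9.0 tcp [ 0.5487 -0.2728  0.1086] rot [ 1.7999e+02 -2.0000e-02 -1.7427e+02] F [ 1.1  -0.18 -2.58] gap 0.0696 q [ -28.6   22.2  112.    -0.    45.8 -124.3]
target [ 0.55  -0.272  0.05 ] units [-0.028  0.013  1.171] roll units -0.007
```

View pics/t2z.png

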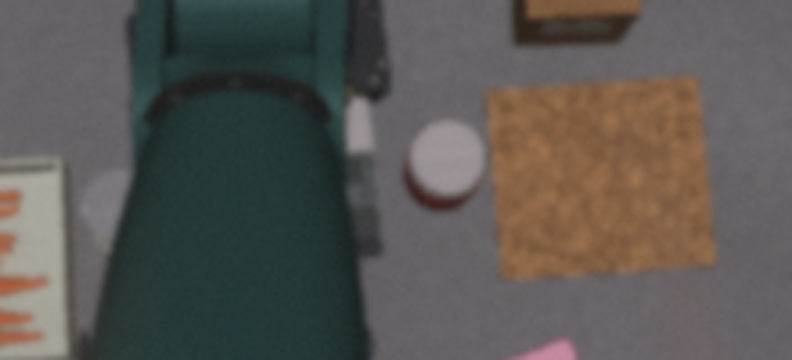

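servo_tool([
  {"translation": [0,0,0.6],"roll": 0},
  {"translation": [0,0,0.5],"roll": 0},
  {"translation": [0,0,0.06],"roll": 0},
  {"translation": [0,0,0],"roll": 0},
  {"translation": [0,0,0],"roll": 0},
])

```text
clock: 9.62
tcp_pos: [0.5502, -0.2723, 0.0535]
tcp_rot: [-179.9, 0.1, -174.2]
ft_force: [0.0, 0.1, -3.2]
finger_gap: 0.0698
```

servo_tool([
  {"translation": [0,0,0.1],"roll": 0},
  {"translation": [0,0,0.12],"roll": 0},
  {"translation": [0,0,0.12],"roll": 0},
  {"translation": [0,0,0.12],"roll": 0},
  {"translation": [0,0,0.1],"roll": 0},
], force=10)

```text
clock: 10.25
tcp_pos: [0.5497, -0.2718, 0.0239]
tcp_rot: [180.0, -0.0, -174.2]
ft_force: [-2.2, -0.3, 1.0]
finger_gap: 0.0702
```

```bash
python3 -c "
from h import *
goto([.55,-.272,.0197],185.8)
d=grab('scene','s3');c=d['color'][200:350,120:320,::-1];cv2.imwrite('pics/s3z.png',cv2.resize(c,None,fx=3.6,fy=3.6,interpolation=cv2.INTER_CUBIC))"
```

```text
t 10.25 tcp [ 0.5497 -0.2718  0.0239] rot [ 1.7999e+02 -1.0000e-02 -1.7421e+02] F [-2.23 -0.29  0.95] gap 0.0702 q [ -28.5   30.   112.2   -0.    37.8 -124.3]
target [ 0.55   -0.272   0.0197] units [-0.006 -0.006  0.085] roll units -0.001
```

View pics/s3z.png

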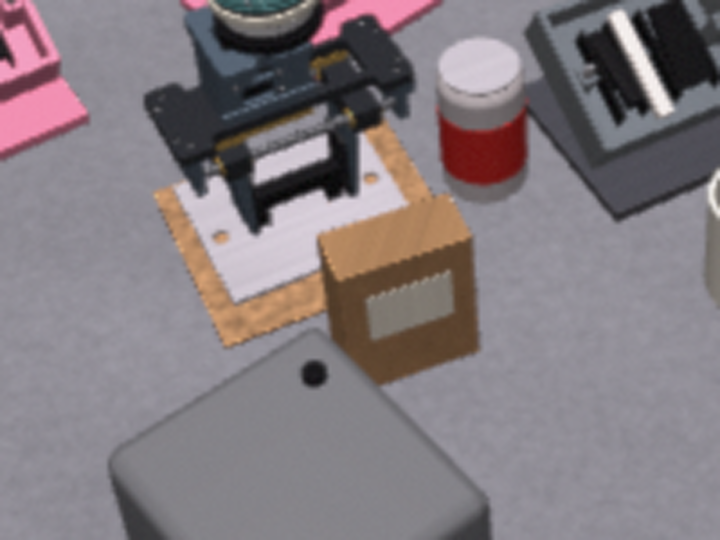

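It's nearly flat on the mat. I'll finish lowering, let go and rise.

servo_tool([
  {"translation": [0,0,0.04],"roll": 0},
  {"translation": [0,0,0.04],"roll": 0},
  {"translation": [0,0,0],"roll": 0},
  {"translation": [0,0,0],"roll": 0},
  {"translation": [0,0,0],"roll": 0},
])

```text
clock: 10.92
tcp_pos: [0.5498, -0.2718, 0.0204]
tcp_rot: [-180.0, 0.0, -174.2]
ft_force: [-0.3, -0.8, -3.0]
finger_gap: 0.0699
```

servo_tool([
  {"translation": [0,0,0],"roll": 0},
  {"translation": [0,0,0],"roll": 0},
  {"translation": [0,0,0],"roll": 0},
  {"translation": [0,0,0],"roll": 0},
  {"translation": [0,0,0],"roll": 0},
], hand=0.88)

```text
clock: 11.55
tcp_pos: [0.5498, -0.2718, 0.0204]
tcp_rot: [-180.0, 0.0, -174.2]
ft_force: [0.1, -0.5, -0.3]
finger_gap: 0.0803
```

servo_tool([
  {"translation": [0,0,-0.4],"roll": 0},
  {"translation": [0,0,-0.9],"roll": 0},
  {"translation": [0,0,-0.9],"roll": 0},
  {"translation": [0,0,-0.9],"roll": 0},
  {"translation": [0,0,-0.9],"roll": 0},
])

```text
clock: 12.18
tcp_pos: [0.5496, -0.2717, 0.2234]
tcp_rot: [-180.0, 0.1, -174.2]
ft_force: [0.7, -0.8, 0.4]
finger_gap: 0.0803
```

```bash
python3 -c "
from h import *
goto([.55,-.272,.0197],185.8)
d=grab('top','t4');c=d['color'][130:280,180:400,::-1];cv2.imwrite('pics/t4z.png',cv2.resize(c,None,fx=3.6,fy=3.6,interpolation=cv2.INTER_CUBIC))
d=grab('scene','s4');c=d['color'][150:350,120:370,::-1];cv2.imwrite('pics/s4z.png',cv2.resize(c,None,fx=3,fy=3,interpolation=cv2.INTER_CUBIC))"
```

```text
t 12.18 tcp [ 0.5496 -0.2717  0.2234] rot [-1.7996e+02  5.0000e-02 -1.7422e+02] F [ 0.69 -0.76  0.44] gap 0.0803 q [ -28.5   13.3  109.4   -0.    57.1 -124.3]
target [ 0.55   -0.272   0.0197] units [-3.000e-03 -4.000e-03  4.074e+00] roll units -0.002
```

View pics/t4z.png

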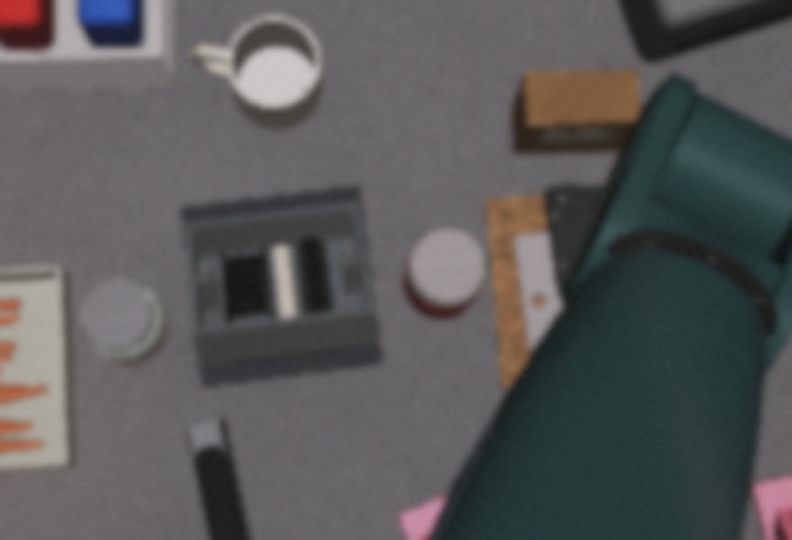

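View pics/s4z.png

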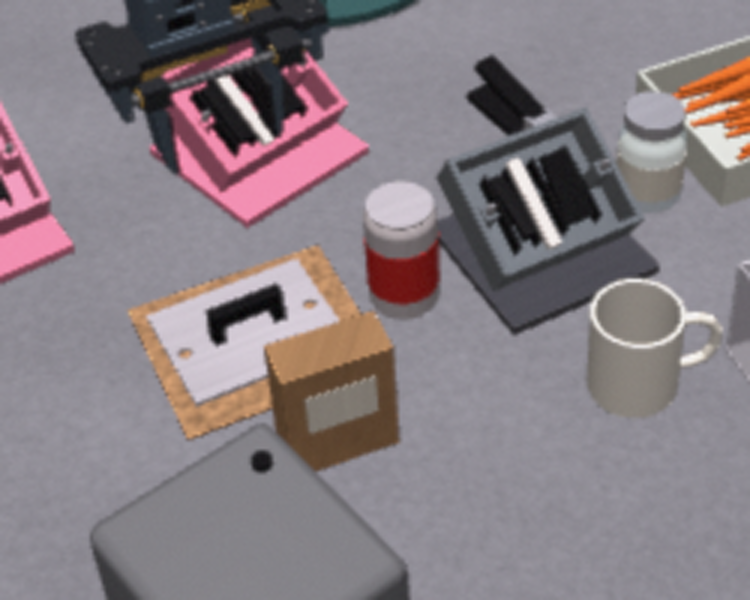

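The cover lies flat and released on the mat. I'll refine the box pose from its rim and measure the rocker.

Run:
```python
from h import *
R=headR()
for f in("t4","s4"):
    d=load(f"pics/{f}.npz");W=cloud(d);L=(W-O)@R
    m=(abs(L[...,2])<.004)&(abs(L[...,0])<.075)&(abs(L[...,1])<.09)
    m=cv2.morphologyEx(m.astype(np.uint8),cv2.MORPH_OPEN,np.ones((2,2)))>0
    p=L[m];r=cv2.minAreaRect((p[:,:2]*1000).astype(np.float32));print(f,m.sum(),r,p[:,2].mean()*1000, [np.percentile(p[:,i]*1000,[1,99]).round(1) for i in(0,1)])
    A=np.c_[p[:,:2],np.ones(len(p))];print(" plane",np.linalg.lstsq(A,p[:,2],rcond=None)[0])
    for nm,y0,y1 in(("wide",.018,.038),("small",-.035,-.026)):
        for x0 in range(-45,45,6):
            k=(L[...,1]>y0)&(L[...,1]<y1)&(L[...,0]*1000>x0)&(L[...,0]*1000<x0+6)&(L[...,2]<0)
            q=L[k]; print(nm,x0+3,len(q),np.round(np.median(q[:,2])*1000,1) if len(q) else None,end="; ")
        print()
```

```text
t4 276 ((3.8343276977539062, -5.319465637207031), (124.1331558227539, 162.46511840820312), 5.9644622802734375) nan [array([nan, nan]), array([nan, nan])]
 ** On entry to DLASCL parameter number  4 had an illegal value
 ** On entry to DLASCL parameter number  4 had an illegal valueTraceback (most recent call last):
  File "<stdin>", line 8, in <module>
    x, resids, rank, s = _umath_linalg.lstsq(a, b, rcond,
                         ~~~~~~~~~~~~~~~~~~~^^^^^^^^^^^^^
                                             signature=signature)
                                             ^^^^^^^^^^^^^^^^^^^^
    raise LinAlgError("SVD did not converge in Linear Least Squares")
numpy.linalg.LinAlgError: SVD did not converge in Linear Least Squares
```

Run:
```python
from h import *
R=headR()
for f in("t4","s4"):
    d=load(f"pics/{f}.npz");W=cloud(d);L=(W-O)@R
    L=np.nan_to_num(L,nan=9)
    m=(abs(L[...,2])<.004)&(abs(L[...,0])<.075)&(abs(L[...,1])<.09)
    m=cv2.morphologyEx(m.astype(np.uint8),cv2.MORPH_OPEN,np.ones((2,2)))>0
    m&=(abs(L[...,0])<.075)&(abs(L[...,1])<.09)
    p=L[m];r=cv2.minAreaRect((p[:,:2]*1000).astype(np.float32));print(f,m.sum(),r,p[:,2].mean()*1000, [np.percentile(p[:,i]*1000,[1,99]).round(1) for i in(0,1)])
    A=np.c_[p[:,:2],np.ones(len(p))];print(" plane",np.linalg.lstsq(A,p[:,2],rcond=None)[0])
    for nm,y0,y1 in(("wide",.018,.038),("small",-.035,-.026)):
        for x0 in range(-45,45,6):
            k=(L[...,1]>y0)&(L[...,1]<y1)&(L[...,0]*1000>x0)&(L[...,0]*1000<x0+6)&(L[...,2]<0)
            q=L[k]; print(nm,x0+3,len(q),np.round(np.median(q[:,2])*1000,1) if len(q) else None,end="; ")
        print()
    # quad of the rim by grey contour
```

```text
t4 275 ((5.284126281738281, -4.730827331542969), (133.76907348632812, 154.59579467773438), 1.3895207643508911) -8.109992638127126 [array([-61.,  63.]), array([-80.3,  70.9])]
 plane [-0.05726505  0.08692018 -0.00818854]
wide -42 14 -123.8; wide -36 26 -108.0; wide -30 44 -96.3; wide -24 23 -39.3; wide -18 16 -12.2; wide -12 7 -12.1; wide -6 11 -12.2; wide 0 6 -14.8; wide 6 13 -14.6; wide 12 8 -16.9; wide 18 7 -17.1; wide 24 8 -18.9; wide 30 7 -21.6; wide 36 4 -22.8; wide 42 0 None; 
small -42 7 -122.7; small -36 6 -104.6; small -30 15 -106.2; small -24 16 -94.6; small -18 6 -19.1; small -12 5 -15.3; small -6 6 -16.3; small 0 4 -15.5; small 6 7 -14.2; small 12 5 -11.2; small 18 6 -9.2; small 24 5 -7.0; small 30 4 -6.5; small 36 1 -10.7; small 42 0 None; 
s4 189 ((3.726337432861328, -1.5309982299804688), (151.61163330078125, 117.27081298828125), 89.894287109375) -1.943546480765979 [array([-54.6,  62.3]), array([-76.8,  72.6])]
 plane [-0.01170458 -0.00946655 -0.00195794]
wide -42 10 -36.7; wide -36 2 -39.6; wide -30 13 -8.2; wide -24 13 -6.9; wide -18 14 -7.1; wide -12 18 -9.7; wide -6 15 -10.2; wide 0 13 -11.8; wide 6 14 -12.5; wide 12 15 -13.9; wide 18 13 -16.6; wide 24 13 -15.8; wide 30 16 -17.1; wide 36 19 -35.6; wide 42 13 -37.8; 
small -42 6 -38.3; small -36 2 -29.2; small -30 5 -18.3; small -24 6 -15.0; small -18 5 -17.9; small -12 6 -13.3; small -6 5 -14.0; small 0 8 -12.2; small 6 6 -9.5; small 12 7 -9.1; small 18 8 -8.9; small 24 9 -10.1; small 30 8 -5.4; small 36 7 -13.4; small 42 6 -36.4;
```

Run:
```python
from h import *
# rim outline corners in scene zoom: draw predicted rim/pins onto both images for check
R=headR()
for f,(u0,u1,v0,v1) in {"t4":(220,300,170,245),"s4":(255,345,180,265)}.items():
    d=load(f"pics/{f}.npz");K=d["camera_matrix"];T=d["camera_from_world"]
    s=7; c=cv2.resize(d["color"][v0:v1,u0:u1,::-1].copy(),None,fx=s,fy=s,interpolation=cv2.INTER_CUBIC)
    def pr(p):
        q=T[:3,:3]@H(*p)+T[:3,3];q=K@q; return (int((q[0]/q[2]-u0+.5)*s),int((q[1]/q[2]-v0+.5)*s))
    cs=[(-.06,-.075,0),(.06,-.075,0),(.06,.075,0),(-.06,.075,0)]
    for i in range(4): cv2.line(c,pr(cs[i]),pr(cs[(i+1)%4]),(0,255,0),1)
    for y in(-.061,.061): cv2.line(c,pr((0,y,0)),pr((0,y,.016)),(0,0,255),1)
    for y,w in((.028,.015),(-.03,.008)):
        q=[(-.035,y-w,-.014),(.035,y-w,-.014),(.035,y+w,-.014),(-.035,y+w,-.014)]
        for i in range(4): cv2.line(c,pr(q[i]),pr(q[(i+1)%4]),(255,255,0),1)
    cv2.imwrite(f"pics/{f}o.png",c)
```

```text
(no output)
```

View pics/t4o.png

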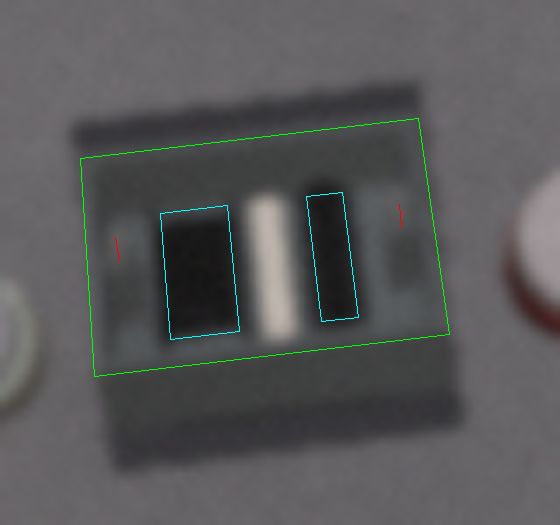

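View pics/s4o.png

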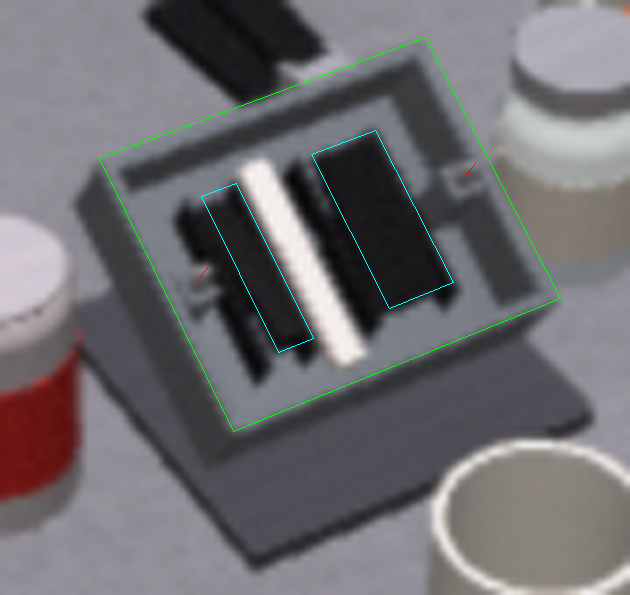

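The overlay matches the real box to about 1–2 mm, with y needing about -2 mm, which agrees with the touch test. Now the move to press the rocker.

```bash
sed -i 's/^O=.*; YAW/O=np.array([.562,.0165,.085]); YAW/' h.py; python3 -c "
from h import *
a=np.radians(5.8);u=np.array([np.cos(a),np.sin(a),0]);y=np.array([-np.sin(a),np.cos(a),0])
t=O+u*-.011+y*.030; t[2]=.15; goto(t,185.8)"
```

```text
t 12.28 tcp [ 0.5519 -0.273   0.227 ] rot [-179.73    0.4  -174.21] F [ 0.78 -0.71 -0.7 ] gap 0.0801 q [ -28.5   13.2  109.3   -0.    57.1 -124.3]
target [0.548  0.0452 0.15  ] units [-0.553  6.346  1.513] roll units -0.001
```

servo_tool([
  {"translation": [-0.07,0.79,0],"roll": 0},
  {"translation": [-0.07,0.79,0],"roll": 0},
  {"translation": [-0.07,0.79,0],"roll": 0},
  {"translation": [-0.07,0.79,0],"roll": 0},
  {"translation": [-0.07,0.79,0],"roll": 0},
], hand=0)

```text
clock: 12.9
tcp_pos: [0.5469, -0.0722, 0.2209]
tcp_rot: [-180.0, 0.0, -174.2]
ft_force: [0.1, 0.7, -0.1]
finger_gap: 0.0332
```

servo_tool([
  {"translation": [-0.07,0.79,0],"roll": 0},
  {"translation": [-0.07,0.79,0],"roll": 0},
  {"translation": [-0.07,0.79,0],"roll": 0},
  {"translation": [0,0,0.7],"roll": 0},
  {"translation": [0,0,0.7],"roll": 0},
])

```text
clock: 13.52
tcp_pos: [0.5458, 0.046, 0.1503]
tcp_rot: [-180.0, 0.1, -174.2]
ft_force: [0.4, -0.6, 0.3]
finger_gap: 0.0004
```

servo_tool([
  {"translation": [0,0,0],"roll": 0},
  {"translation": [0,0,0],"roll": 0},
  {"translation": [0,0,0],"roll": 0},
  {"translation": [0,0,0],"roll": 0},
  {"translation": [0,0,0],"roll": 0},
])

```text
clock: 14.15
tcp_pos: [0.546, 0.0454, 0.1509]
tcp_rot: [-180.0, 0.0, -174.2]
ft_force: [0.8, 0.8, 0.4]
finger_gap: 0.0004
```

```bash
python3 -c "
from h import *
a=np.radians(5.8);u=np.array([np.cos(a),np.sin(a),0]);y=np.array([-np.sin(a),np.cos(a),0])
t=O+u*-.011+y*.030; t[2]=.095; goto(t,185.8)
d=grab('scene','s5');c=d['color'][130:300,220:400,::-1];cv2.imwrite('pics/s5z.png',cv2.resize(c,None,fx=3.5,fy=3.5,interpolation=cv2.INTER_CUBIC))"
```

```text
t 14.15 tcp [0.546  0.0454 0.1509] rot [-1.8000e+02  4.0000e-02 -1.7422e+02] F [0.81 0.8  0.44] gap 0.0004 q [  2.3  13.2 118.8  -0.   48.  -93.5]
target [0.548  0.0452 0.095 ] units [-0.039 -0.007  1.118] roll units -0.002
```

View pics/s5z.png

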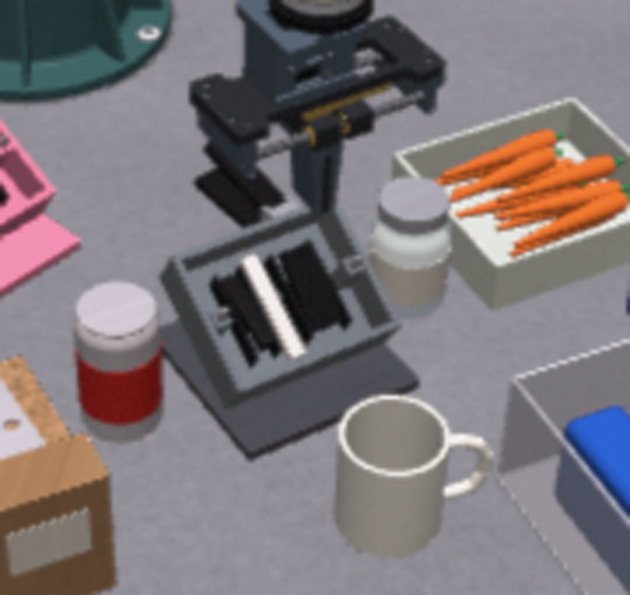

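servo_tool([
  {"translation": [-0.04,0,0.5],"roll": 0},
  {"translation": [0,0,0.5],"roll": 0},
  {"translation": [0,0,0.1],"roll": 0},
  {"translation": [0,0,0.06],"roll": 0},
  {"translation": [0,0,0],"roll": 0},
])

```text
clock: 14.82
tcp_pos: [0.5483, 0.0456, 0.0932]
tcp_rot: [-180.0, 0.1, -174.2]
ft_force: [-0.1, -0.0, 2.2]
finger_gap: 0.0006
```

servo_tool([
  {"translation": [0,0,0.04],"roll": 0},
  {"translation": [0,0,0.04],"roll": 0},
  {"translation": [0,0,0.04],"roll": 0},
  {"translation": [0,0,0.04],"roll": 0},
  {"translation": [0,0,0],"roll": 0},
])

```text
clock: 15.45
tcp_pos: [0.5476, 0.0456, 0.0844]
tcp_rot: [-180.0, -0.0, -174.2]
ft_force: [-1.2, -0.5, 3.6]
finger_gap: 0.0003
```

servo_tool([
  {"translation": [0,0,0.04],"roll": 0},
  {"translation": [0,0,0.04],"roll": 0},
  {"translation": [0,0,0.02],"roll": 0},
  {"translation": [0,0,0],"roll": 0},
  {"translation": [0,0,0],"roll": 0},
])

```text
clock: 16.08
tcp_pos: [0.5474, 0.0456, 0.0795]
tcp_rot: [180.0, -0.0, -174.2]
ft_force: [-2.7, 0.6, 6.5]
finger_gap: 0.0005
```

servo_tool([
  {"translation": [0,0,0.03],"roll": 0},
  {"translation": [0,0,0.03],"roll": 0},
  {"translation": [0,0,0.02],"roll": 0},
  {"translation": [0,0,0],"roll": 0},
  {"translation": [0,0,0],"roll": 0},
])

```text
clock: 16.7
tcp_pos: [0.5475, 0.0456, 0.0779]
tcp_rot: [180.0, -0.1, -174.2]
ft_force: [-21.0, -2.7, 56.4]
finger_gap: 0.0002
```

```bash
python3 -c "
from h import *
goto([0,0,0])
d=grab('scene','s6');c=d['color'][130:300,220:400,::-1];cv2.imwrite('pics/s6z.png',cv2.resize(c,None,fx=3.5,fy=3.5,interpolation=cv2.INTER_CUBIC))"
```

```text
t 16.7 tcp [0.5475 0.0456 0.0779] rot [ 1.8000e+02 -1.1000e-01 -1.7421e+02] F [-20.98  -2.71  56.42] gap 0.0002 q [  2.3  20.3 119.5  -0.   40.3 -93.5]
target [0 0 0] units [10.984  0.196  1.578] roll units None
```

View pics/s6z.png

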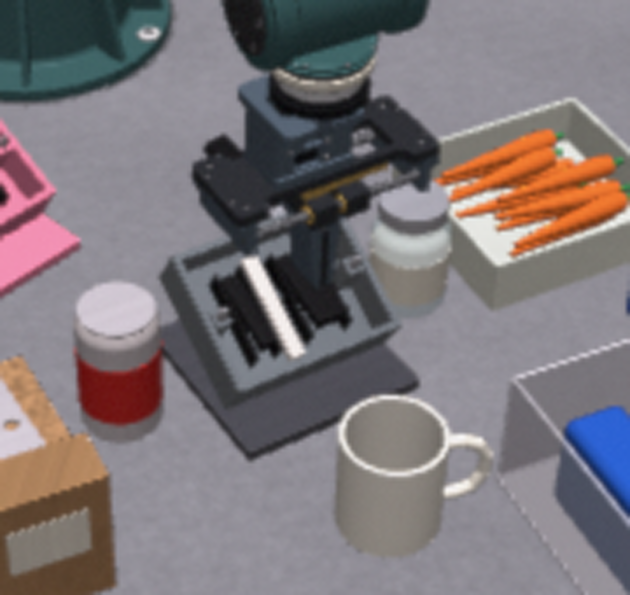

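It hit a hard stop at 56 N, so the rocker is at its end. I'll back off and look.

servo_tool([
  {"translation": [0,0,-0.3],"roll": 0},
  {"translation": [0,0,-0.7],"roll": 0},
  {"translation": [0,0,-0.9],"roll": 0},
  {"translation": [0,0,-0.9],"roll": 0},
  {"translation": [0.05,-0.7,-0.1],"roll": 0},
], hand=0.88)

```text
clock: 17.38
tcp_pos: [0.5503, 0.0112, 0.2237]
tcp_rot: [-180.0, 0.3, -174.1]
ft_force: [0.8, 0.4, -1.1]
finger_gap: 0.0478
```

servo_tool([
  {"translation": [0.08,-0.8,0],"roll": 0},
  {"translation": [0.08,-0.8,0],"roll": 0},
  {"translation": [0.08,-0.8,0],"roll": 0},
  {"translation": [0.08,-0.8,0],"roll": 0},
  {"translation": [0.08,-0.8,0],"roll": 0},
])

```text
clock: 18.0
tcp_pos: [0.5487, -0.1917, 0.2203]
tcp_rot: [180.0, -0.0, -174.2]
ft_force: [0.9, -0.5, -1.3]
finger_gap: 0.0803
```

Run:
```python
from h import *
goto([.55,-.272,.15],185.8)
R=headR()
grab("top","t7")
d=grab("scene","s7");W=cloud(d);L=np.nan_to_num((W-O)@R,nan=9)
for nm,y0,y1 in(("wide",.018,.038),("small",-.035,-.026)):
    k=(L[...,1]>y0)&(L[...,1]<y1)&(abs(L[...,0])<.03)&(L[...,2]<0)&(L[...,2]>-.028)
    q=L[k];print(nm,len(q),"slope dz/dx",np.polyfit(q[:,0],q[:,2],1))
c=d['color'][180:300,160:360,::-1];cv2.imwrite('pics/s7z.png',cv2.resize(c,None,fx=4,fy=4,interpolation=cv2.INTER_CUBIC))
# cover holes and outline on mat
hsv=cv2.cvtColor(d["color"],cv2.COLOR_RGB2HSV)
k=(W[...,2]>.03)&(W[...,2]<.07)&(abs(W[...,0]-.55)<.06)&(abs(W[...,1]+.272)<.06)
q=W[k];print("handle",len(q),q.mean(0) if len(q) else 0, cv2.minAreaRect((q[:,:2]*1000).astype(np.float32)) if len(q) else 0)
```

```text
t 18.0 tcp [ 0.5487 -0.1917  0.2203] rot [ 1.7999e+02 -1.0000e-02 -1.7422e+02] F [ 0.92 -0.5  -1.26] gap 0.0803 q [ -21.6   10.7  113.1    0.    56.2 -117.3]
target [ 0.55  -0.272  0.15 ] units [ 0.136 -1.601  1.405] roll units -0.002
wide 130 slope dz/dx [ 0.27273872 -0.01179043]
small 61 slope dz/dx [ 0.25162787 -0.01191717]
handle 191 [ 0.55142741 -0.2727506   0.04117473] ((549.7445068359375, -271.52679443359375), (23.721139907836914, 70.76687622070312), 5.033188343048096)
```

View pics/s7z.png

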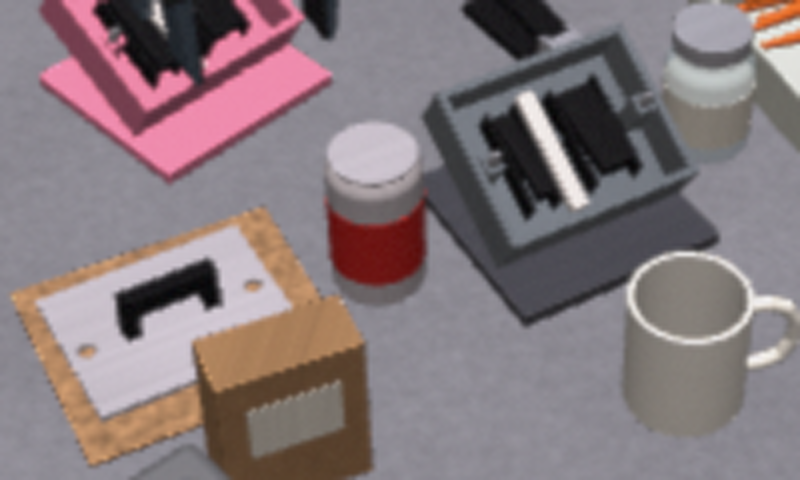

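The rocker's slope is 0.27, against 0.25 for the small one which is on, so both are on. I'll regrasp the cover in the same pose.

servo_tool([
  {"translation": [0.07,-0.8,0],"roll": 0},
  {"translation": [0.07,-0.8,0],"roll": 0},
  {"translation": [0,0,0.9],"roll": 0},
  {"translation": [0,0,0.9],"roll": 0},
  {"translation": [0,0,0.9],"roll": 0},
])

```text
clock: 18.73
tcp_pos: [0.55, -0.2701, 0.084]
tcp_rot: [180.0, 0.0, -174.2]
ft_force: [0.3, -1.1, 0.3]
finger_gap: 0.0799
```

servo_tool([
  {"translation": [0,0,0.5],"roll": 0},
  {"translation": [0,0,0.4],"roll": 0},
  {"translation": [0,0,0.2],"roll": 0},
  {"translation": [0,0,0.15],"roll": 0},
  {"translation": [0,0,0],"roll": 0},
])

```text
clock: 19.35
tcp_pos: [0.5503, -0.2708, 0.023]
tcp_rot: [-180.0, 0.0, -174.2]
ft_force: [-0.9, -0.2, 0.6]
finger_gap: 0.0801
```

```bash
python3 -c "
from h import *
goto([.5498,-.2718,.0204],185.8)"
```

```text
t 19.35 tcp [ 0.5503 -0.2708  0.023 ] rot [-1.7999e+02  1.0000e-02 -1.7421e+02] F [-0.85 -0.19  0.6 ] gap 0.0801 q [ -28.4   30.1  112.2   -0.    37.7 -124.2]
target [ 0.5498 -0.2718  0.0204] units [ 0.011 -0.019  0.052] roll units -0.001
```

servo_tool([
  {"translation": [0.01,-0.02,0.05],"roll": 0},
  {"translation": [0,0,0],"roll": 0},
  {"translation": [0,0,0],"roll": 0},
  {"translation": [0,0,0],"roll": 0},
  {"translation": [0,0,0],"roll": 0},
], hand=0.65, force=15)

```text
clock: 19.98
tcp_pos: [0.55, -0.272, 0.0207]
tcp_rot: [-180.0, 0.0, -174.2]
ft_force: [-1.8, -2.8, 4.5]
finger_gap: 0.0696
```

servo_tool([
  {"translation": [0,0,0],"roll": 0},
  {"translation": [0,0,-0.1],"roll": 0},
  {"translation": [0,0,-0.4],"roll": 0},
  {"translation": [0,0,-0.8],"roll": 0},
  {"translation": [0,0,-0.8],"roll": 0},
])

```text
clock: 20.6
tcp_pos: [0.5496, -0.2716, 0.1275]
tcp_rot: [180.0, -0.0, -174.2]
ft_force: [0.6, -0.4, -2.2]
finger_gap: 0.0699
```

servo_tool([
  {"translation": [0,0,-0.9],"roll": 0},
  {"translation": [0,0,-0.9],"roll": 0},
  {"translation": [0,0,-0.4],"roll": 0},
  {"translation": [0,0,0],"roll": 0},
  {"translation": [0,0,0],"roll": 0},
])

```text
clock: 21.22
tcp_pos: [0.5489, -0.2713, 0.2336]
tcp_rot: [179.9, -0.1, -174.2]
ft_force: [0.5, -0.4, -1.5]
finger_gap: 0.0697
```

```bash
python3 -c "
from h import *
R=headR()
a=np.radians(5.8);u=np.array([np.cos(a),np.sin(a),0]);k=np.array([0,0,1.])
C=O+R@np.array([-.06,0,0])
for th in (0,5,10,15,20,25,30):
    t=np.radians(th);Hh=C+.06*(u*np.cos(t)-k*np.sin(t))+.031*(u*np.sin(t)+k*np.cos(t));print(th,(Hh-k*.0153).round(4), 'du',round((Hh-O)@u*1000,1),'dz',round((Hh-O)[2]*1000-15.3,1))
goto([.562,.0165,.22],185.8)
d=grab('scene','s8');c=d['color'][130:330,120:370,::-1];cv2.imwrite('pics/s8z.png',cv2.resize(c,None,fx=3,fy=3,interpolation=cv2.INTER_CUBIC))"
```

```text
0 [0.57   0.0173 0.1307] du 8.0 dz 45.7
5 [0.5725 0.0176 0.1254] du 10.5 dz 40.4
10 [0.5744 0.0178 0.1198] du 12.5 dz 34.8
15 [0.5759 0.0179 0.1141] du 14.0 dz 29.1
20 [0.5769 0.018  0.1083] du 15.0 dz 23.3
25 [0.5774 0.0181 0.1024] du 15.5 dz 17.4
30 [0.5774 0.0181 0.0965] du 15.5 dz 11.5
t 21.23 tcp [ 0.5489 -0.2713  0.2336] rot [ 1.7992e+02 -1.1000e-01 -1.7422e+02] F [ 0.52 -0.36 -1.54] gap 0.0697 q [ -28.5   12.7  109.1   -0.    58.4 -124.3]
target [0.562  0.0165 0.22  ] units [-0.841  5.701  0.279] roll units -0.002
```

View pics/s8z.png

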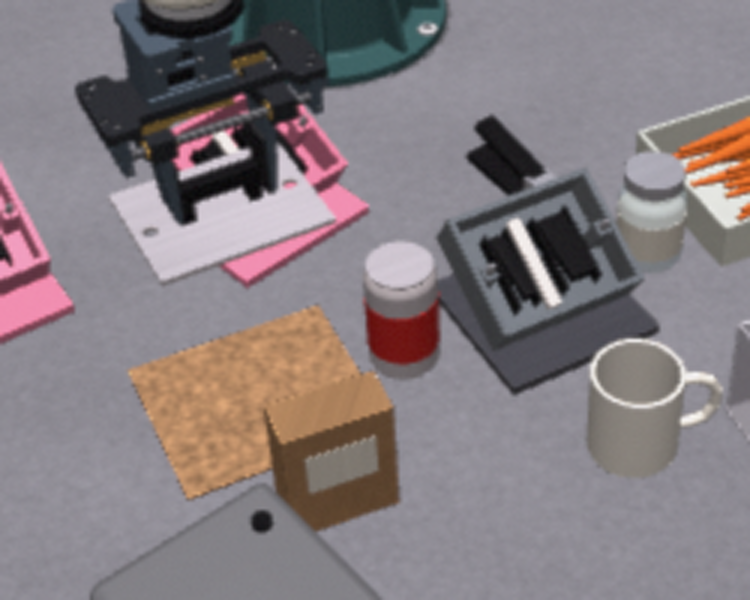

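servo_tool([
  {"translation": [-0.14,0.5,0],"roll": 0},
  {"translation": [-0.14,0.8,0],"roll": 0},
  {"translation": [-0.14,0.8,0],"roll": 0},
  {"translation": [-0.14,0.8,0],"roll": 0},
  {"translation": [-0.14,0.8,0],"roll": 0},
])

```text
clock: 21.9
tcp_pos: [0.5652, -0.0828, 0.2338]
tcp_rot: [180.0, -0.1, -174.2]
ft_force: [0.9, -0.3, -1.7]
finger_gap: 0.0698
```

servo_tool([
  {"translation": [-0.14,0.8,0],"roll": 0},
  {"translation": [-0.14,0.8,0],"roll": 0},
  {"translation": [-0.02,0.4,0],"roll": 0},
  {"translation": [0,0,0.5],"roll": 0},
  {"translation": [0,0,0.5],"roll": 0},
])

```text
clock: 22.52
tcp_pos: [0.5704, 0.0168, 0.184]
tcp_rot: [-180.0, -0.0, -174.2]
ft_force: [-0.6, 0.3, -2.8]
finger_gap: 0.0697
```

servo_tool([
  {"translation": [0,0,0.4],"roll": 0},
  {"translation": [0,0,0.3],"roll": 0},
  {"translation": [0,0,0],"roll": 0},
  {"translation": [0,0,0],"roll": 0},
  {"translation": [0,0,0],"roll": 0},
])

```text
clock: 23.15
tcp_pos: [0.5713, 0.0168, 0.1512]
tcp_rot: [-180.0, 0.1, -174.2]
ft_force: [0.3, 0.0, -2.3]
finger_gap: 0.0698
```

```bash
python3 -c "
from h import *
goto([.570,.0175,.1307],185.8)
d=grab('scene','s9');c=d['color'][130:290,220:400,::-1];cv2.imwrite('pics/s9z.png',cv2.resize(c,None,fx=3.7,fy=3.7,interpolation=cv2.INTER_CUBIC))"
```

```text
t 23.15 tcp [0.5713 0.0168 0.1512] rot [-1.7999e+02  7.0000e-02 -1.7422e+02] F [ 0.31  0.03 -2.29] gap 0.0698 q [ -0.7  15.2 116.1  -0.   48.6 -96.4]
target [0.57   0.0175 0.1307] units [0.025 0.017 0.41 ] roll units -0.002
```

View pics/s9z.png

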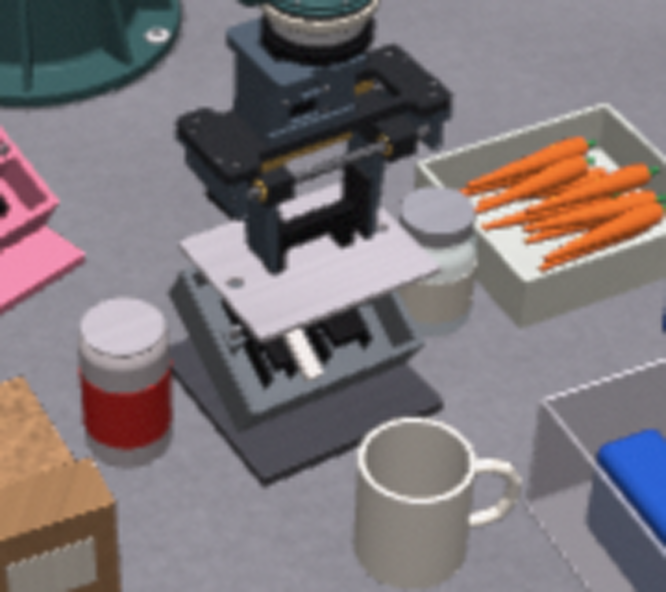

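servo_tool([
  {"translation": [0.02,0.01,0.15],"roll": 0},
  {"translation": [0.01,0,0.15],"roll": 0},
  {"translation": [0,0,0.1],"roll": 0},
  {"translation": [0,0,0],"roll": 0},
  {"translation": [0,0,0],"roll": 0},
])

```text
clock: 23.82
tcp_pos: [0.5691, 0.0171, 0.1303]
tcp_rot: [180.0, -0.0, -174.2]
ft_force: [0.8, -0.1, -2.5]
finger_gap: 0.0693
```

servo_tool([
  {"translation": [-0.02,0,0.05],"roll": 0},
  {"translation": [-0.025,0,0.05],"roll": 0},
  {"translation": [-0.02,0,0.055],"roll": 0},
  {"translation": [-0.02,0,0.055],"roll": 0},
  {"translation": [0,0,0],"roll": 0},
])

```text
clock: 24.45
tcp_pos: [0.5736, 0.0176, 0.1197]
tcp_rot: [-180.0, 0.0, -174.2]
ft_force: [0.6, 0.4, -1.3]
finger_gap: 0.0699
```

```bash
python3 -c "
from h import *
goto([.5744,.0175,.1198],185.8)
d=grab('scene','s10');c=d['color'][130:290,220:400,::-1];cv2.imwrite('pics/s10z.png',cv2.resize(c,None,fx=3.7,fy=3.7,interpolation=cv2.INTER_CUBIC))"
```

```text
t 24.45 tcp [0.5736 0.0176 0.1197] rot [-180.      0.   -174.22] F [ 0.62  0.37 -1.26] gap 0.0699 q [ -0.6  18.2 116.3   0.   45.5 -96.4]
target [0.5744 0.0175 0.1198] units [-0.016 -0.003 -0.002] roll units -0.002
```

View pics/s10z.png

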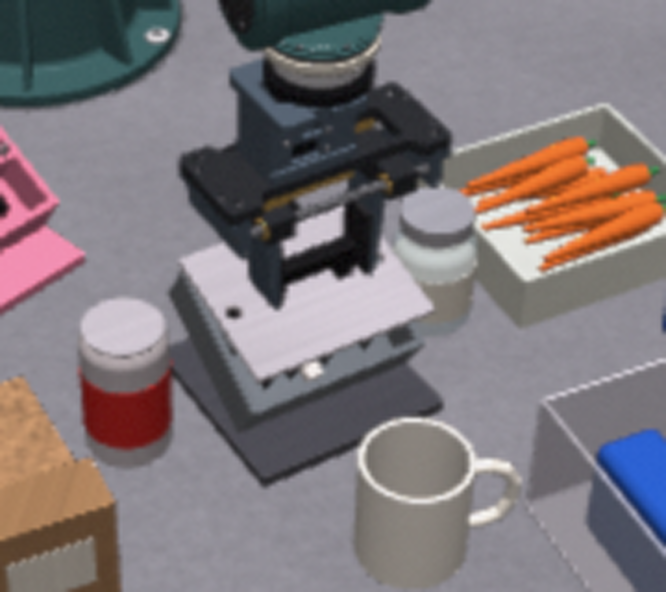

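It's hinging as planned. I'll continue in small steps.

servo_tool([
  {"translation": [-0.025,0,0.055],"roll": 0},
  {"translation": [-0.02,0,0.06],"roll": 0},
  {"translation": [-0.01,0,0.055],"roll": 0},
  {"translation": [-0.01,0,0.06],"roll": 0},
  {"translation": [0,0,0],"roll": 0},
])

```text
clock: 25.12
tcp_pos: [0.5791, 0.0181, 0.1102]
tcp_rot: [-180.0, 0.3, -174.2]
ft_force: [0.7, 2.4, 19.0]
finger_gap: 0.0698
```

```bash
cat > cov.py <<'E'
from h import *
import sys
tag=sys.argv[1]; goto([float(v) for v in sys.argv[2:5]],185.8)
d=grab('scene',tag);W=cloud(d);c=d['color'];hsv=cv2.cvtColor(c,cv2.COLOR_RGB2HSV)
L=np.nan_to_num((W-O)@headR(),nan=9)
m=(abs(L[...,0])<.08)&(abs(L[...,1])<.09)&(L[...,2]>-.01)&(L[...,2]<.05)&(hsv[...,2]>130)&(hsv[...,1]<40)
m=cv2.erode(m.astype(np.uint8),np.ones((3,3)))>0
q=L[m]; A=np.c_[q[:,:2],np.ones(len(q))]; s=np.linalg.lstsq(A,q[:,2],rcond=None)[0]
r=abs(A@s-q[:,2])<.004; s=np.linalg.lstsq(A[r],q[r,2],rcond=None)[0]
print("plate: dz/dx %.3f dz/dy %.3f z0 top(mm) %.1f n=%d"%(s[0],s[1],s[2]*1000,r.sum()),"x",np.percentile(q[r,0]*1000,[1,99]).round(1),"y",np.percentile(q[r,1]*1000,[1,99]).round(1))
cv2.imwrite(f'pics/{tag}z.png',cv2.resize(c[130:290,220:400,::-1],None,fx=3.7,fy=3.7,interpolation=cv2.INTER_CUBIC))
E
python3 cov.py s11 .5769 .0178 .1083
```

```text
t 25.12 tcp [0.5791 0.0181 0.1102] rot [-179.99    0.27 -174.22] F [ 0.68  2.4  19.03] gap 0.0698 q [ -0.5  19.4 116.    0.   44.4 -96.3]
target [0.5769 0.0178 0.1083] units [ 0.045 -0.002  0.038] roll units -0.002
plate: dz/dx 0.159 dz/dy -0.006 z0 top(mm) 22.0 n=888 x [-56.9  50. ] y [-71.5  69.5]
```

View pics/s11z.png

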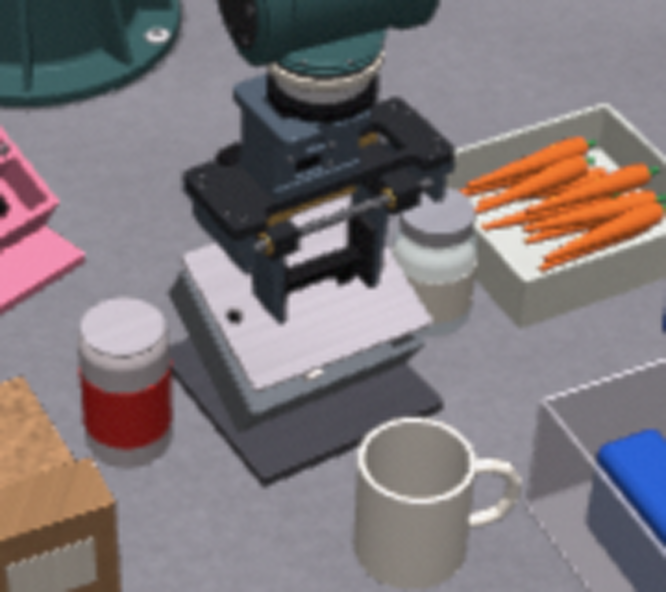

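The plate is resting on the pin tips at 19 N, with its centre about 2.5 mm up the slope. I'll lift slightly, shift it down the slope and try again.

servo_tool([
  {"translation": [-0.04,0,-0.07],"roll": 0},
  {"translation": [-0.04,0,-0.07],"roll": 0},
  {"translation": [0,0,0],"roll": 0},
  {"translation": [0,0,0],"roll": 0},
  {"translation": [0,0,0],"roll": 0},
], force=25)

```text
clock: 25.8
tcp_pos: [0.5805, 0.0183, 0.1151]
tcp_rot: [180.0, -0.0, -174.2]
ft_force: [-0.6, -0.2, -2.7]
finger_gap: 0.0702
```

```bash
python3 cov.py s12 .5769 .0178 .1083
python3 - <<'E'
from h import *
d=load('pics/s12.npz');K=d["camera_matrix"];T=d["camera_from_world"]
u0,u1,v0,v1=255,345,170,255;s=7
c=cv2.resize(d["color"][v0:v1,u0:u1,::-1].copy(),None,fx=s,fy=s,interpolation=cv2.INTER_CUBIC)
cv2.imwrite("pics/s12o.png",c)
E
```

```text
t 25.8 tcp [0.5805 0.0183 0.1151] rot [ 1.8000e+02 -3.0000e-02 -1.7422e+02] F [-0.55 -0.17 -2.66] gap 0.0702 q [ -0.5  19.1 115.6  -0.   45.3 -96.3]
target [0.5769 0.0178 0.1083] units [ 0.072 -0.002  0.137] roll units -0.002
plate: dz/dx 0.162 dz/dy -0.009 z0 top(mm) 26.9 n=884 x [-61.2  49.4] y [-72.1  69.8]
```

View pics/s12o.png

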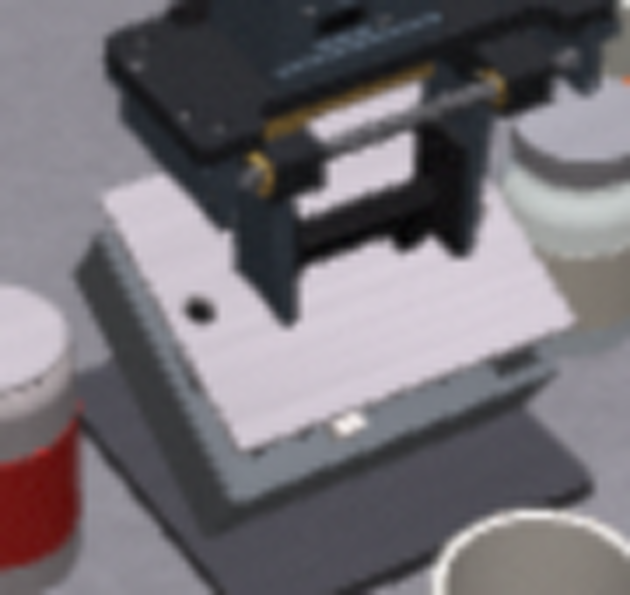

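```bash
cat > ctr.py <<'E'
from h import *
import sys
d=load(f'pics/{sys.argv[1]}.npz');a,z0=float(sys.argv[2]),float(sys.argv[3])/1000
K=d["camera_matrix"];T=np.linalg.inv(d["camera_from_world"]);s=7;u0,v0=255,170
R=headR()
def onplane(px,py):
    # zoom px -> image -> plane z=z0+a x in head frame, returns in-plane coords
    ray=T[:3,:3]@np.linalg.inv(K)@np.array([(px+.5)/s+u0-.5,(py+.5)/s+v0-.5,1]);o=R.T@(T[:3,3]-O);r=R.T@ray
    t=(z0+a*o[0]-o[2])/(r[2]-a*r[0]);return (o+t*r)*1000
for q in sys.argv[4:]:
    x,y=map(float,q.split(","));print(q,onplane(x,y).round(1))
E
python3 ctr.py s12 .162 26.9 247,452 575,320 105,195 200,310
```

```text
247,452 [ 51.8 -73.   35.3]
575,320 [51.7 74.4 35.3]
105,195 [-67.  -71.1  16. ]
200,310 [ -8.3 -60.7  25.6]
```

Measured in the image, the plate centre is about 7 mm up the slope, because the handle slipped in the pads. I'll shift it along the slope.

servo_tool([
  {"translation": [-0.06,-0.01,0.035],"roll": 0},
  {"translation": [-0.06,0,0.035],"roll": 0},
  {"translation": [0,0,0],"roll": 0},
  {"translation": [0,0,0],"roll": 0},
  {"translation": [0,0,0],"roll": 0},
])

```text
clock: 26.48
tcp_pos: [0.5866, 0.0184, 0.1119]
tcp_rot: [180.0, -0.0, -174.2]
ft_force: [-0.2, -0.8, -2.4]
finger_gap: 0.0697
```

```bash
python3 cov.py s13 .5769 .0178 .1083
python3 - <<'E'
from h import *
d=load('pics/s13.npz')
u0,u1,v0,v1=255,345,170,255;s=7
c=cv2.resize(d["color"][v0:v1,u0:u1,::-1].copy(),None,fx=s,fy=s,interpolation=cv2.INTER_CUBIC)
cv2.imwrite("pics/s13o.png",c)
E
```

```text
t 26.48 tcp [0.5866 0.0184 0.1119] rot [ 180.     -0.   -174.22] F [-0.2  -0.78 -2.38] gap 0.0697 q [ -0.5  19.9 114.9   0.   45.1 -96.3]
target [0.5769 0.0178 0.1083] units [0.195 0.007 0.072] roll units -0.002
plate: dz/dx 0.155 dz/dy -0.006 z0 top(mm) 26.3 n=876 x [-54.2  55.9] y [-73.   68.9]
```

View pics/s13o.png

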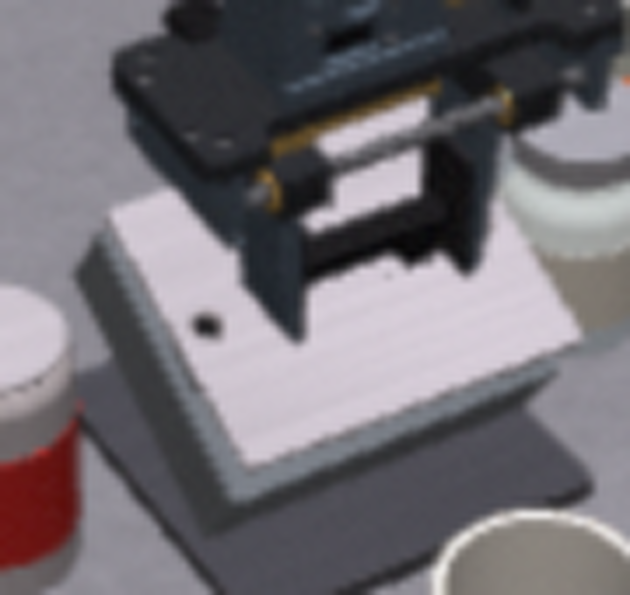

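```bash
python3 ctr.py s13 .156 26.3 250,470 582,337 108,215 208,325
```

```text
250,470 [ 58.6 -75.2  35.4]
582,337 [59.  73.5 35.5]
108,215 [-58.7 -74.1  17.1]
208,325 [ -1.5 -60.7  26.1]
```

The centre is now within about 1 mm. I'll descend along the pins.

servo_tool([
  {"translation": [0.03,0,0.052],"roll": 0},
  {"translation": [0.03,0,0.052],"roll": 0},
  {"translation": [0.03,0,0.052],"roll": 0},
  {"translation": [0,0,0],"roll": 0},
  {"translation": [0,0,0],"roll": 0},
])

```text
clock: 27.15
tcp_pos: [0.5822, 0.0179, 0.1041]
tcp_rot: [-180.0, -0.0, -174.2]
ft_force: [0.9, -0.7, -1.9]
finger_gap: 0.0701
```

```bash
python3 cov.py s14 .5769 .0178 .1083
python3 - <<'E'
from h import *
d=load('pics/s14.npz')
u0,u1,v0,v1=255,345,170,255;s=7
c=cv2.resize(d["color"][v0:v1,u0:u1,::-1].copy(),None,fx=s,fy=s,interpolation=cv2.INTER_CUBIC)
cv2.imwrite("pics/s14o.png",c)
E
```

```text
t 27.15 tcp [0.5822 0.0179 0.1041] rot [-180.     -0.   -174.21] F [ 0.93 -0.67 -1.87] gap 0.0701 q [ -0.5  20.3 115.5  -0.   44.2 -96.3]
target [0.5769 0.0178 0.1083] units [ 0.106  0.008 -0.084] roll units -0.001
plate: dz/dx 0.155 dz/dy -0.007 z0 top(mm) 17.3 n=870 x [-54.4  56.6] y [-72.6  69.5]
```

View pics/s14o.png

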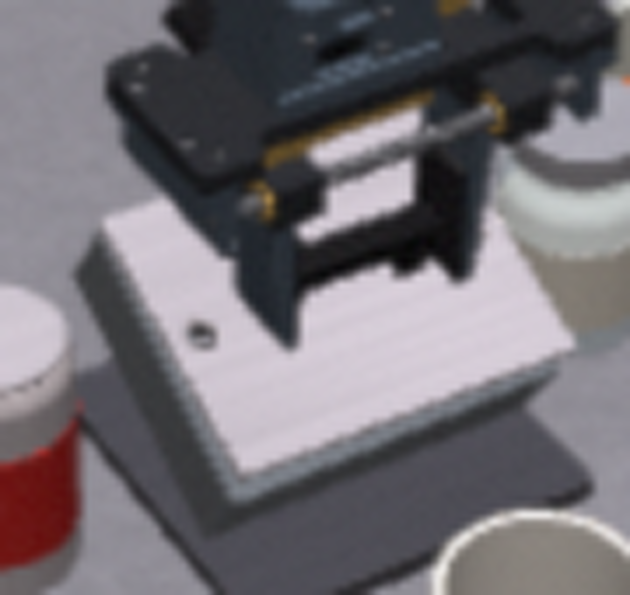

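The pin shows inside the hole with no contact force. I'll keep lowering with a softer grip so the plate hinges down flat.

servo_tool([
  {"translation": [0.015,0,0.026],"roll": 0},
  {"translation": [0.015,0,0.026],"roll": 0},
  {"translation": [0.003,0,0.04],"roll": 0},
  {"translation": [0.003,0,0.04],"roll": 0},
  {"translation": [0,0,0],"roll": 0},
], force=12)

```text
clock: 27.82
tcp_pos: [0.5803, 0.0178, 0.0973]
tcp_rot: [-180.0, -0.0, -174.2]
ft_force: [3.4, 1.3, -2.7]
finger_gap: 0.0698
```

```bash
python3 cov.py s15 .580 .0178 .0905
```

```text
t 27.82 tcp [0.5803 0.0178 0.0973] rot [-1.800e+02 -2.000e-02 -1.742e+02] F [ 3.41  1.25 -2.69] gap 0.0698 q [ -0.5  20.8 115.8  -0.   43.4 -96.3]
target [0.58   0.0178 0.0905] units [0.006 0.001 0.135] roll units -0.0
plate: dz/dx 0.058 dz/dy -0.003 z0 top(mm) 10.1 n=866 x [-52.3  57.3] y [-71.5  69. ]
```

servo_tool([
  {"translation": [0.01,0,0.03],"roll": 0},
  {"translation": [0.01,0,0.03],"roll": 0},
  {"translation": [0,0,0.02],"roll": 0},
  {"translation": [0,0,0],"roll": 0},
  {"translation": [0,0,0],"roll": 0},
])

```text
clock: 28.5
tcp_pos: [0.5797, 0.0177, 0.094]
tcp_rot: [-180.0, 0.0, -174.2]
ft_force: [1.3, 1.1, 7.6]
finger_gap: 0.0698
```

```bash
python3 cov.py s16 .580 .0178 .0905
```

```text
t 28.5 tcp [0.5797 0.0177 0.094 ] rot [-1.8000e+02  3.0000e-02 -1.7422e+02] F [1.27 1.12 7.64] gap 0.0698 q [ -0.6  21.  115.9  -0.   43.  -96.3]
target [0.58   0.0178 0.0905] units [-0.005  0.002  0.07 ] roll units -0.002
plate: dz/dx -0.002 dz/dy -0.005 z0 top(mm) 7.5 n=822 x [-51.8  56.8] y [-70.9  69.3]
```

View pics/s16z.png

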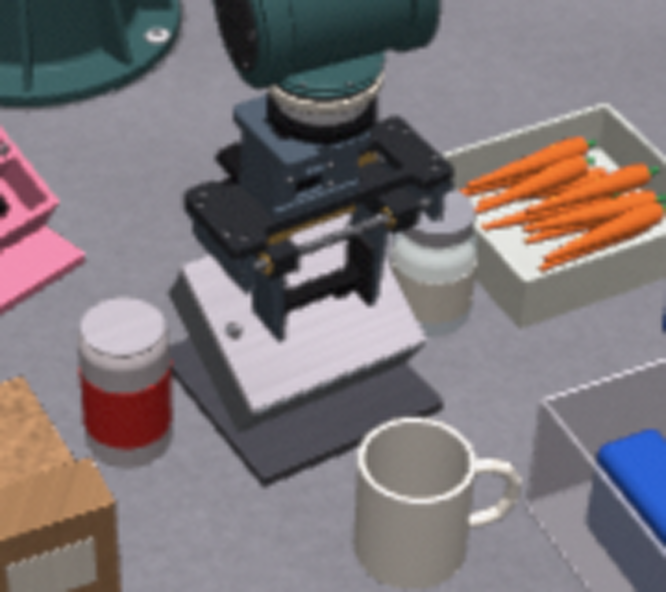

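The plate is now parallel to the face. I'll release and rise straight up.

servo_tool([
  {"translation": [0,0,-0.02],"roll": 0},
  {"translation": [0,0,0],"roll": 0},
  {"translation": [0,0,0],"roll": 0},
  {"translation": [0,0,0],"roll": 0},
  {"translation": [0,0,0],"roll": 0},
], hand=0.88)

```text
clock: 29.18
tcp_pos: [0.5793, 0.0176, 0.0944]
tcp_rot: [180.0, -0.0, -174.2]
ft_force: [-0.3, 0.2, 0.7]
finger_gap: 0.0801
```

servo_tool([
  {"translation": [0,0,-0.2],"roll": 0},
  {"translation": [0,0,-0.4],"roll": 0},
  {"translation": [0,0,-0.7],"roll": 0},
  {"translation": [0,0,-0.8],"roll": 0},
  {"translation": [0,0,-0.8],"roll": 0},
])

```text
clock: 29.8
tcp_pos: [0.5794, 0.0177, 0.2424]
tcp_rot: [-180.0, 0.1, -174.2]
ft_force: [0.1, -0.2, -0.2]
finger_gap: 0.0802
```

```bash
python3 cov.py s17 .580 .0178 .0905
python3 - <<'E'
from h import *
for f in("scene0","s17"):
    d=load(f'pics/{f}.npz');W=cloud(d);hsv=cv2.cvtColor(d["color"],cv2.COLOR_RGB2HSV);L=np.nan_to_num((W-O)@headR(),nan=9)
    m=(abs(L[...,0])<.08)&(abs(L[...,1])<.09)&(L[...,2]>-.01)&(L[...,2]<.03)&(hsv[...,2]>130)&(hsv[...,1]<40)
    q=L[cv2.erode(m.astype(np.uint8),np.ones((3,3)))>0];A=np.c_[q[:,:2],np.ones(len(q))]
    s=np.linalg.lstsq(A,q[:,2],rcond=None)[0];r=abs(A@s-q[:,2])<.004;s=np.linalg.lstsq(A[r],q[r,2],rcond=None)[0]
    print(f,s.round(4),r.sum(),cv2.minAreaRect((q[r][:,:2]*1000).astype(np.float32)))
    u0,u1,v0,v1=255,345,180,265
    cv2.imwrite(f"pics/{f}c.png",cv2.resize(d["color"][v0:v1,u0:u1,::-1],None,fx=4.4,fy=4.4,interpolation=cv2.INTER_CUBIC))
a=[cv2.imread(f"pics/{f}c.png") for f in("scene0","s17")];cv2.imwrite("pics/cmp.png",np.hstack(a))
E
```

```text
t 29.8 tcp [0.5794 0.0177 0.2424] rot [-1.7999e+02  7.0000e-02 -1.7421e+02] F [ 0.15 -0.15 -0.15] gap 0.0802 q [ -0.6   9.  112.6  -0.   58.4 -96.3]
target [0.58   0.0178 0.0905] units [-8.000e-03  1.000e-03  3.038e+00] roll units -0.001
plate: dz/dx 0.001 dz/dy -0.005 z0 top(mm) 7.3 n=1327 x [-55.8  56.2] y [-69.7  69.9]
scene0 [-0.0015 -0.0043  0.0074] 1324 ((1.9107475280761719, -0.03588104248046875), (113.64205169677734, 144.67994689941406), 0.2961502969264984)
s17 [ 0.001  -0.005   0.0073] 1324 ((0.07147216796875, 0.5779800415039062), (114.1712875366211, 144.51669311523438), 0.20406654477119446)
```

View pics/cmp.png

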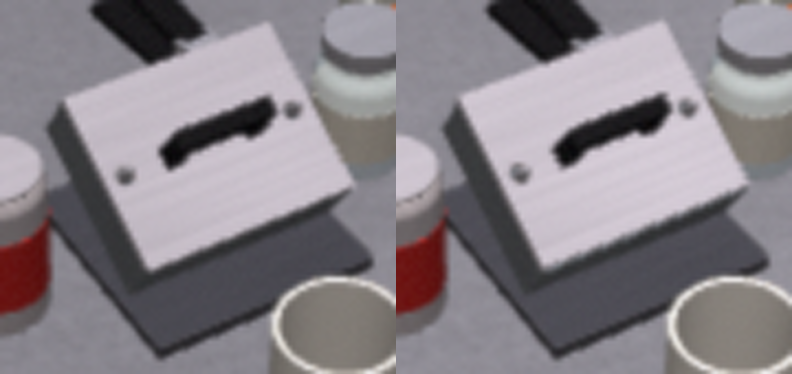

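The height and slope match the original seating, with about 2 mm of shift, which is within the pin play. Handing in.

```bash
python3 -c "
from bench import bot
print(bot.sign_off())"
```

```text
the job is handed in; nothing more can be done
None
```

The job is done and was handed in at about 30 s of robot time; no verdict was reported.

- **Cover onto the mat:** I lifted it by the ends of its handle, and it lay flat near the middle of the mat, handle up and let go.
- **Wide rocker:** I pressed its upper end to a hard stop. The fingers reached about 56 N there, more than I intended. Afterwards its surface slope measured 0.27, against 0.25 for the small rocker, which was still on. I couldn't look at the rockers again once the cover was back on.
- **Cover back on the box:** The first try landed on the pin tips at 19 N, because the handle had slipped in the pads. I lifted it, moved it about 7 mm down the slope from a camera measurement and seated it at no more than about 8 N.

**Last checks:**
- **Height and slope:** the cover's top is at 7.3 mm in my box frame (7.4 mm at the start), with slopes within 0.003.
- **Position:** it sits about 2 mm from where it started, within the play on the pins.
- **Pins and gripper:** both pins show in their holes, and the gripper is open and clear.
- **Objects around the box:** they looked unmoved in the pictures, but I did not measure their positions again.

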